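Draw a level scoop of two spacer rings for check-weighing

TASK

With the blue-handled scoop, slide in under the pile of silver spacer rings on its cradle and lift the pile off, then drag the heaped scoop sideways under the yellow strike bar so that the bar pushes off the rings heaped above its level load of two. Set the scoop with these two rings down flat on the steel pan of the white scale and let go of it.

Things in the scene. Friction and masses are not known exactly. Their poses are not given: they have to be found in the camera images.
- scoop_grip (a point): Middle of the grip of the loose blue-handled scoop (not the red one): an upright block 24 mm square, 60 tall, at the scoop's rear. This point is on its axis, 45 mm above the scoop's underside. x points forward to the steel pan, y left, z up. The scoop weighs 160 g and starts flat on the table.
- scoop_pan (a point): Centre of the scoop's pan at its underside, 52 mm ahead (x) of the grip's axis; same axes. Inside 58 x 58 mm, floor 3 mm thick, side and back walls 30 mm high over the underside, 3 mm thick; front end at x = 32 mm with lips 9 mm high. Floor and lips have a slot 28 mm wide, open in front, for the cradle's rib. Two rings reach 33 mm above the underside: the level load.
- cradle: Fixed white cradle with a pile of 4 loose silver rings (50 mm diameter, 15 thick, 60 g; not the black ones). Origin on the table under the pile's centre. Scoop enters along +x. Base plate 120 x 66, 4 mm high; the pile lies 22 to 82 mm up on a rib 12 mm wide, x = -20 to 31; behind it a stop post 12 mm wide, 100 high. A scoop underside 5 to 12 mm above the table passes under the pile.
- strike: Fixed strike stand: green tray 110 x 200 mm (x, y), 22 high; over it a yellow bar along x, from its free end x = -27 to its post at 56 mm, y = 0, 8 thick, 90 to 122 mm above the table. Origin on the table, tray centre. Drag the heaped pan along y, either way, pan centre at x = 0, grip towards -x, underside 46 to 54 mm above the table: rings 3 and 4 are pushed off into the tray.
- scale: Fixed white bench scale, 150 mm square, with a flat steel pan 136 mm square whose top is 40 mm above the table (rigid: it does not sink). Origin on the table under its centre, z up.
Mind the look-alikes: they are no part of the job. What is shaped like the part that bears scoop_grip but green is not meant. What is shaped like the cradle but green is not meant.

How it is judged:
By the outcome, as a careful person would: the job done as asked, in the order asked, and still so for the second after the job is handed in, with the robot touching nothing.
It also fails if it takes over 72 s, if anything falls off the work surface, if the arm or the gripper's body presses on something with over 40 N, if the wrist force passes 120 N, or if a joint passes its speed limit or range.

ROBOT

A 6-joint arm with a two-finger parallel gripper is mounted at the origin on the work surface. World frame = base frame: x ahead of the robot, y to its left, z up, the work surface at z = 0. Lengths are in m, angles in degrees, forces in N, time in s.
With the tool pointing down it reaches from about 0.375 to 0.9 m from the base axis. Payload 3.1 kg.
Tool frame: the origin (TCP) lies on the centre line of the jaws, within the pads' length; the fingertips stand 8 mm ahead of it and the grasp point (between the pads) lies 11 mm behind it; y points along the fingers, x is the direction in which the jaws open and shut, and the axes are right-handed (so a half turn about y gives the same grasp; the last joint's range is limited). The gripper opens to 87 mm and grips with 3 to 60 N. Pads are 19 mm wide; open, the fingers measure 117 mm over their backs; the gripper's body (75 mm by 190 mm) begins 51 mm behind the grasp point.
Start: joints at [58.585, 30.224, 82.088, -0, 67.689, -10.227], TCP at [0.226, 0.583, 0.231] pointing down, gripper open.
Joint ranges: [-176.69, 176.69], [-43.24, 126.21], [12.49, 139.97], [-82, 262], [0, 151.66], [-163.58, 163.58]. Speed limits (degrees/s): [159.86, 159.86, 180, 180, 180, 180].

INTERFACE

Orientations are given as a 3x3 rotation matrix whose columns are the frame's x, y, z axes.
In Python, from rig import read_state, imaging, job, spotter gives the robot as it stands.
- The arm moves only by the tool apply_moves, never from a script. Its argument "steps" is a list of rows, each an object of numbers: "x", "y", "z": the shift along the world's x, y, z in mm; "spin": the turn about the world's z in rad. In form: [{"x": .., "y": .., "z": .., "spin": ..}, ...]. A call has 1 to 12 rows; each row shifts and turns the pose as measured when the row begins; what a row does not reach is not made up. A row lasts 1/10 s, in which the tool goes at most 50 mm and 8.59 degrees, less where a joint would pass 70% of its speed; a pose out of reach is approached as far as the arm can. A call is refused whole if a number of a shift passes 50 or a number of a turn 0.15, either way. A call with a gripper value outside its range is refused whole. "grip" is the finger opening in mm, from 0 to 87, set as the call begins (left out, the last holds). The fingers move at their own pace and stop on an object; the grip force is fixed at half the most. Time passes only in rows, so rows that do not move let the fingers close. It gives the time, the measured TCP pose, the force and the opening at its end, in the units of the state.
- read_state(): the state, without advancing time (a new reading comes with each control period).
- imaging.capture(name): name is "side" or "top" or "wrist"; returns the picture (420x560x3 uint8, red, green, blue); there is no depth.
- imaging.camera_params(name): a dict with "fov_y" (degrees; the focal length in pixels is half the picture's height over the tangent of half this angle, whatever the lens; pixels are square), "cx", "cy" (the principal point, pixels), "R" (3x3) and "t" (3): a world point X has camera coordinates R X + t. Camera axes: x right, y down, z forward; pixel columns grow to the right and rows downward; lengths in m; the calibration is good to about 2 mm. A picture is of the moment at which its call begins: read the wrist's pose just before it. camera_params takes no time and is no camera call; for the wrist camera it gives the pose at the moment of the call.
- job.hand_in(): hands the job in, once; it reports no verdict.
Trained networks look in the newest picture that a camera, given by its name, has taken for a name from the list of things; names that differ only in an ending like _2 or _b are one class to them, and where a whole thing is asked for, a point or a joint stands for the part that bears it (a point fixed in the world has none). Each returns a list of dicts, best first, with "score" (0 to 1); they miss things now and then, are a little off and sometimes report something else, mostly with a low value. They report only what shows in the picture. A call takes as long as a camera call. They do not tell look-alikes from the thing itself.
- spotter.cut_out(name, camera): "mask" (420x560 bool, what is visible of it) and "rect" ([left, top, width, height] in pixels, round what is visible of it).
The state is a dict: "time_s": time; "joint_positions": joint angles; "qvel": joint speeds; "tau": joint torques, N m; "position": TCP position; "tcp_rot": TCP orientation; "force": force on the tool from outside, world axes, zero at the start; "moment": the same for the moment, N m; "opening": opening from 0.0 (shut) to 1.0 (fully open).
Only numpy, scipy, OpenCV 4.12 (cv2) and the standard library are available. Lean on these libraries where they do the work, as an engineer would, in place of code of your own. Each camera call takes 0.05 s, during which the arm holds its last target.

## Working session

There is one attempt and no reset: what is moved stays moved. The work goes in short steps, Python scripts to look and compute and a tool call to move; the robot and the scene stay as the last step left them, time stands still between calls to the robot, and variables do not carry over. Pictures are saved under pics/ and viewed, and the job is handed in when it is done.

Besides the shell and the picture viewer there is one more tool, called after ">>>" as name([rows], argument=value, ...), one row to a line, values as JSON. apply_moves: Moves the arm, as the interface text tells. Its arguments: {"type":"object","properties":{"steps":{"type":"array"},"grip":{"type":"number"}},"required":["steps"]}

```bash
ls; mkdir -p pics; python3 - <<'E'
from rig import read_state, imaging
import cv2
s=read_state();print(s)
for n in ("side","top","wrist"):
    p=imaging.camera_params(n);print(n,p)
    im=imaging.capture(n);cv2.imwrite(f"pics/{n}0.png",im[:,:,::-1])
E
```

```text
pics
{'time_s': 0.0, 'joint_positions': array([ 5.85849344e+01,  3.02798129e+01,  8.21564655e+01, -1.30483266e-03,
        6.76871756e+01, -1.02283894e+01]), 'qvel': array([-0.00253518, -0.00862218, -0.01976942,  0.03275945,  0.06633456,
        0.06908464]), 'tau': array([ 1.12576294e-03, -4.40028512e+01, -1.76597035e+01,  6.32883282e-02,
        5.80742606e-02, -1.77562965e-04]), 'position': array([0.22549427, 0.58214471, 0.22956208]), 'tcp_rot': array([[ 3.61398498e-01, -1.10511152e-03, -9.32410802e-01],
       [ 9.32409038e-01, -1.84981360e-03,  3.61400007e-01],
       [-2.12417349e-03, -9.99997678e-01,  3.61896112e-04]]), 'force': array([-0.0558712 , -1.05666908,  0.67953183]), 'moment': array([ 0.03500335,  0.0409769 , -0.01864566]), 'opening': 1.0027624888984907}
side {'fov_y': 49.058149472987196, 'cx': 292.39412081693257, 'cy': 210.99994336255077, 'R': array([[ 0.87517213, -0.48339619, -0.02004665],
       [-0.31292752, -0.53397102, -0.78546248],
       [ 0.36898524,  0.69368802, -0.61858453]]), 't': array([-0.48808395,  0.21951778,  1.2272418 ])}
top {'fov_y': 55.33369651724185, 'cx': 282.5783428197846, 'cy': 214.51782683896934, 'R': array([[ 0.00663587, -0.99997387,  0.00286623],
       [-0.99828231, -0.00679144, -0.05819195],
       [ 0.0582099 , -0.00247516, -0.9983013 ]]), 't': array([0.03135461, 0.5364944 , 1.08554061])}
wrist {'fov_y': 63.59686102238052, 'cx': 279.8027506276542, 'cy': 205.25110327176716, 'R': array([[ 3.61821026e-01,  9.32247504e-01, -3.69259386e-04],
       [ 8.99031279e-01, -3.48824402e-01,  2.64696611e-01],
       [ 2.46633948e-01, -9.61047752e-02, -9.64331669e-01]]), 't': array([-0.62442591, -0.03220498,  0.39066995])}
```

View pics/top0.png

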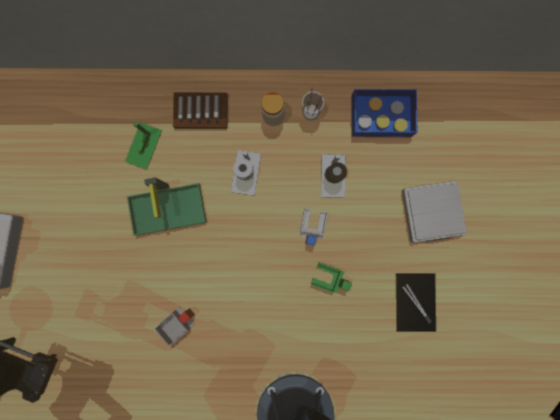

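View pics/side0.png

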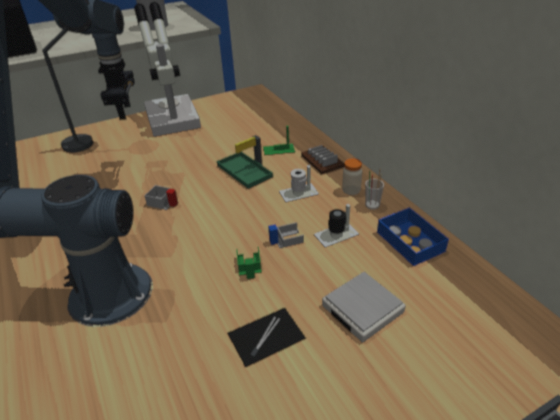

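View pics/wrist0.png

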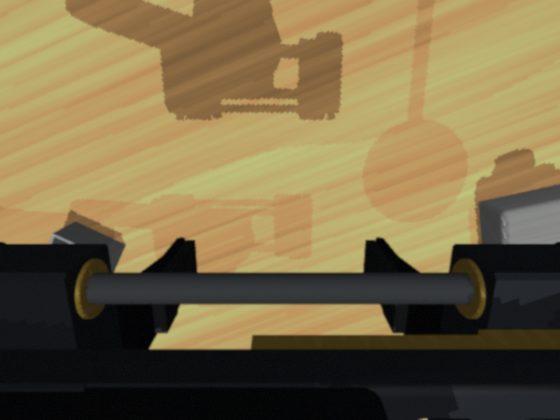

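The top view has the blue-handled scoop at (313,228), with a red one at (175,325) and a green one at (330,278). The silver pile is on the white cradle at (246,172), a black pile on another white cradle at (334,175), and an empty green cradle at (143,146). The strike stand is at (167,210) and the scale at (434,212). Next I'll check crops and segment.

```bash
cat > h.py <<'E'
import numpy as np, cv2
from rig import read_state, imaging, job, spotter
def foc(p): return 210/np.tan(np.radians(p['fov_y']/2))
def back(p,u,v,z):
    f=foc(p); d=p['R'].T@np.array([(u-p['cx'])/f,(v-p['cy'])/f,1.]); c=-p['R'].T@p['t']
    return c+d*(z-c[2])/d[2]
def proj(p,X):
    X=np.atleast_2d(X); c=X@p['R'].T+p['t']; f=foc(p)
    return np.c_[c[:,0]/c[:,2]*f+p['cx'],c[:,1]/c[:,2]*f+p['cy']]
def crop(im,x,y,w,h,k,name):
    cv2.imwrite(name,cv2.resize(im[y:y+h,x:x+w,::-1],None,fx=k,fy=k,interpolation=cv2.INTER_CUBIC))
E
python3 - <<'E'
from h import *
im=imaging.capture("top")
crop(im,110,130,260,170,3,"pics/topc.png")
p=imaging.camera_params("top")
for n,z in (("scoop_grip",.03),("scoop_pan",.03),("cradle",.004),("strike",.022),("scale",.04)):
    for d in spotter.cut_out(n,"top")[:5]:
        m=d["mask"]; v,u=np.nonzero(m)
        r=cv2.minAreaRect(np.c_[u,v].astype(np.float32))
        print(n,round(d["score"],2),d["rect"],"minrect",np.round(r[0],1),np.round(r[1],1),round(r[2],1),"world",np.round(back(p,*r[0],z),4))
E
```

```text
scoop_grip 0.78 [297.7, 208.5, 28.7, 35.6] minrect [312.3 227. ] [23.3 34.3] 11.3 world [ 0.5022 -0.0458  0.03  ]
scoop_grip 0.67 [312.4, 262.8, 36.6, 29.7] minrect [332.1 279.9] [39.2 23.6] 21.8 world [ 0.3601 -0.0994  0.03  ]
scoop_pan 0.68 [299.9, 211.2, 26.7, 36.1] minrect [312.5 227. ] [22.9 34.7] 11.3 world [ 0.5021 -0.0463  0.03  ]
scoop_pan 0.6 [310.5, 262.8, 38.1, 26.2] minrect [332.5 279.4] [38.6 24.3] 20.0 world [ 0.3615 -0.1003  0.03  ]
cradle 0.65 [229.6, 149.6, 31.1, 43.9] minrect [245.9 172.5] [24.  42.7] 9.2 world [0.654  0.1383 0.004 ]
cradle 0.62 [127.6, 125.9, 34.9, 44.0] minrect [141.2 144.9] [28.2 42.5] 20.6 world [0.7298 0.4325 0.004 ]
strike 0.78 [126.5, 179.8, 83.6, 54.3] minrect [165.1 202.9] [55.4 75.3] 80.5 world [0.5656 0.3564 0.022 ]
scale 0.83 [398.1, 176.6, 69.9, 66.6] minrect [433.6 211.4] [57.2 57.5] 80.5 world [ 0.546  -0.3714  0.04  ]
```

View pics/topc.png

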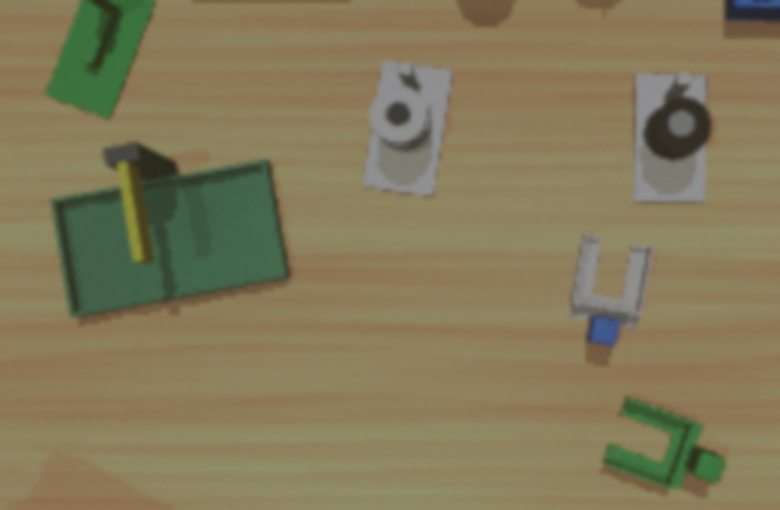

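```bash
python3 - <<'E'
from h import *
t=cv2.imread("pics/top0.png")[:,:,::-1]; s=cv2.imread("pics/side0.png")[:,:,::-1]
a=[]
def c(im,x,y,w=56,h=56,k=7):
    o=cv2.resize(im[y:y+h,x:x+w,::-1],None,fx=k,fy=k,interpolation=cv2.INTER_CUBIC)
    o=np.clip(o.astype(float)*1.5,0,255).astype(np.uint8)
    for i in range(0,w,10):
        cv2.putText(o,str(x+i),(i*k,10),0,.35,(0,0,255),1); cv2.line(o,(i*k,0),(i*k,h*k),(0,0,255) ,1) if 0 else cv2.line(o,(i*k,12),(i*k,18),(0,0,255),1)
        cv2.putText(o,str(y+i),(0,i*k+4),0,.35,(255,0,0),1)
    return o
cv2.imwrite("pics/c1.png",np.hstack([c(t,218,144),c(t,286,200)]))
cv2.imwrite("pics/c2.png",c(t,120,170,100,74,7))
cv2.imwrite("pics/c3.png",np.hstack([c(s,270,155),c(s,255,210)]))
cv2.imwrite("pics/c4.png",np.hstack([c(t,395,170,80,80,5),c(s,315,260,100,80,4)[:,:] if 0 else c(t,395,170,80,80,5)]))
E
```

```text
(no output)
```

View pics/c1.png

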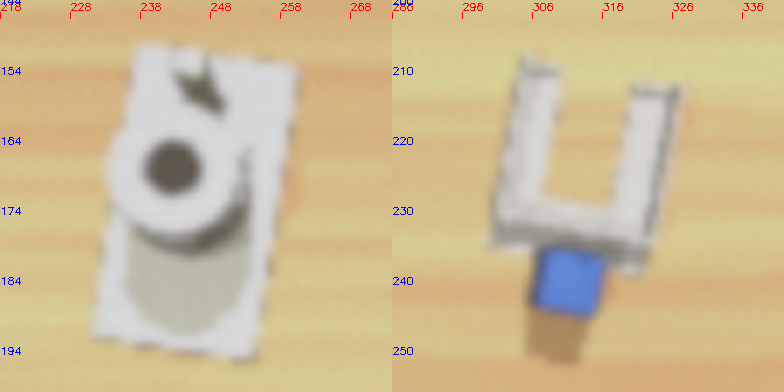

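View pics/c2.png

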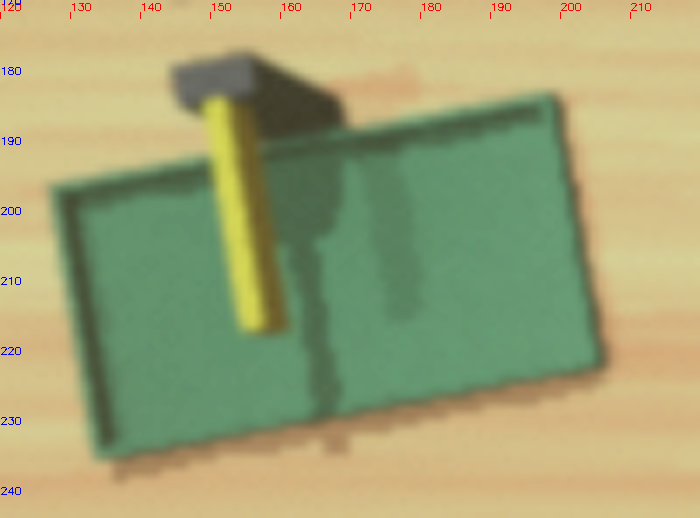

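View pics/c3.png

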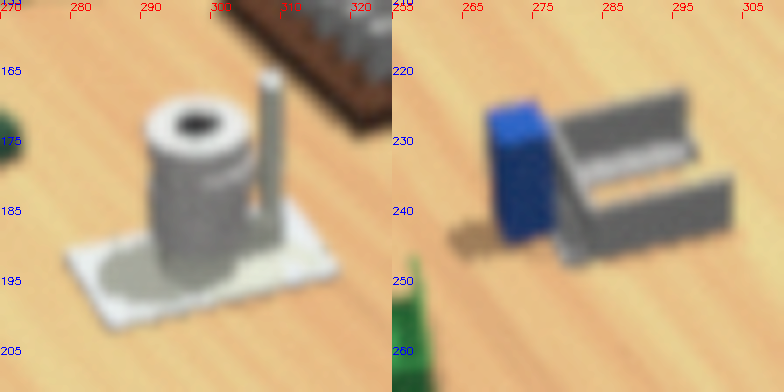

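View pics/c4.png

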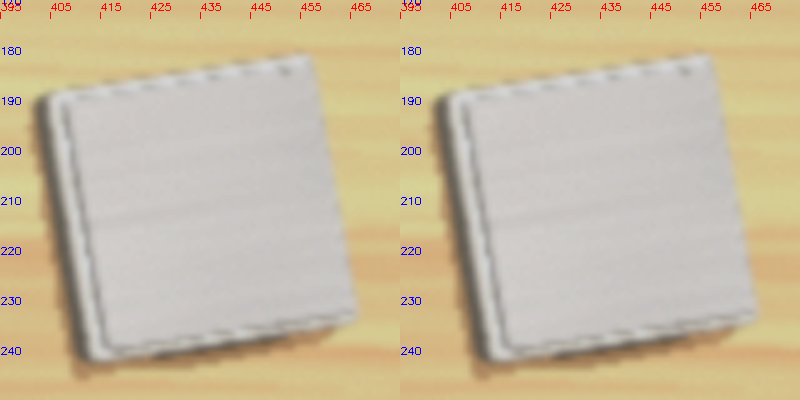

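```bash
cat > fit.py <<'E'
from h import *
from scipy.optimize import least_squares
T=imaging.camera_params("top"); S=imaging.camera_params("side")
def fit(obs,x0,extra=0):
    def w(q,L): 
        c,s=np.cos(q[2]),np.sin(q[2]); L=np.array(L,float)
        return np.array([q[0]+c*L[0]-s*L[1],q[1]+s*L[0]+c*L[1],L[2]])
    def r(q):
        return np.concatenate([(proj(T if cam=='T' else S,w(q,L(q) if callable(L) else L))[0]-np.array(uv)) for cam,uv,L in obs])
    o=least_squares(r,x0); return o.x,r(o.x).reshape(-1,2)
def show(n,o):
    q,r=o; print(n,np.round(q[:2],4),"yaw",round(np.degrees(q[2]),2),np.round(q[3:],4)); print(np.round(r,1).tolist())
if __name__=="__main__":
    a,b=.06,.033
    P=lambda sx,sy:(lambda q:(q[3]+sx*a,sy*b,.004))
    obs=[('T',(237.6,150),P(1,1)),('T',(260.7,153.4),P(1,-1)),('T',(254.6,195.6),P(-1,-1)),('T',(231.3,191.9),P(-1,1)),
     ('T',(242.6,168),(0,0,.082))]
    # side: identify corners
    q,_=fit(obs,[.65,.14,0,0]); show("cradle T",(q,_))
    so=[('S',(279.3,191.4),P(-1,1)),('S',(286,202.1),P(-1,-1)),('S',(318.6,193.6),P(1,-1)),('S',(298.0,172.6),(0,0,.082))]
    show("cradle TS",fit(obs+so,q)); show("cradle S",fit(so,q))
    g=[('T',(311.6,240.2),(-.052,0,.06)),('T',(304.6,208.1),(.032,.032,.03)),('T',(327.7,212.1),(.032,-.032,.03))]
    q,_=fit(g,[.5,-.05,0]); show("scoop",(q,_))
    gs=[('S',(272.9,226.2),(-.052,0,.06)),('S',(296.5,223),(.032,.032,.03)),('S',(303.5,235.5),(.032,-.032,.03))]
    show("scoop TS",fit(g+gs,q)); show("scoop S",fit(gs,q))
    k=[('T',(127.4,196.6),(.055,.1,.022)),('T',(199.6,183.6),(.055,-.1,.022)),('T',(206.4,222.1),(-.055,-.1,.022)),('T',(134,235.4),(-.055,.1,.022)),('T',(155.9,217.1),(-.027,0,.122))]
    show("strike",fit(k,[.57,.35,0]))
    h=.068
    c=[('T',(408,190),(h,h,.04)),('T',(457,181),(h,-h,.04)),('T',(466.4,233.4),(-h,-h,.04)),('T',(416.4,240),(-h,h,.04))]
    show("scale",fit(c,[.55,-.37,0]))
E
python3 fit.py
```

```text
cradle T [0.6526 0.1383] yaw -7.81 [0.0009]
[[-0.2, -0.1], [0.0, -0.1], [-0.2, -0.1], [-0.3, 0.2], [0.6, 0.1]]
cradle TS [0.6543 0.1378] yaw -7.42 [0.0009]
[[-0.2, -0.6], [0.1, -0.8], [0.2, -0.8], [0.0, -0.3], [0.8, -0.5], [-1.3, 0.1], [-1.2, 0.2], [-0.6, 0.3], [-0.7, 0.9]]
cradle S [0.6576 0.1383] yaw -6.89 [0.0015]
[[-0.4, -0.2], [-0.1, -0.2], [0.3, -0.2], [0.1, 0.6]]
scoop [ 0.517  -0.0506] yaw -9.86 []
[[0.0, 0.3], [-0.1, -0.3], [0.1, -0.1]]
scoop TS [ 0.5191 -0.0509] yaw -10.61 []
[[-0.1, -0.5], [0.2, -1.1], [0.3, -0.7], [-1.1, 1.4], [-0.6, -0.3], [-0.7, 0.3]]
scoop S [ 0.5222 -0.0502] yaw -12.18 []
[[-0.4, 0.6], [0.5, -0.7], [-0.1, 0.1]]
strike [0.5479 0.3519] yaw 10.76 []
[[-0.1, -0.4], [-0.3, -0.5], [-0.3, 0.4], [-0.4, 0.4], [1.0, 0.1]]
scale [ 0.5471 -0.3805] yaw 9.16 []
[[-0.2, 0.0], [0.3, 1.4], [-0.1, -1.3], [0.0, -0.1]]
```

>>> apply_moves([
  {"x": 17, "y": -45, "spin": 0.1},
  {"x": 17, "y": -45, "spin": 0.088},
  {"x": 17, "y": -45},
  {"x": 17, "y": -45},
  {"x": 17, "y": -45},
  {"x": 17, "y": -45},
  {"x": 17, "y": -45},
  {"x": 17, "y": -45},
  {"x": 17, "y": -45},
  {"x": 17, "y": -45},
  {"x": 17, "y": -45},
  {"x": 17, "y": -45},
], grip=87)

```text
invalid input at $.steps[0]: expected keys x, y, z, spin
```

>>> apply_moves([
  {"x": 17, "y": -45, "z": 0, "spin": 0.1},
  {"x": 17, "y": -45, "z": 0, "spin": 0.088},
  {"x": 17, "y": -45, "z": 0, "spin": 0},
  {"x": 17, "y": -45, "z": 0, "spin": 0},
  {"x": 17, "y": -45, "z": 0, "spin": 0},
  {"x": 17, "y": -45, "z": 0, "spin": 0},
  {"x": 17, "y": -45, "z": 0, "spin": 0},
  {"x": 17, "y": -45, "z": 0, "spin": 0},
  {"x": 17, "y": -45, "z": 0, "spin": 0},
  {"x": 17, "y": -45, "z": 0, "spin": 0},
  {"x": 17, "y": -45, "z": 0, "spin": 0},
  {"x": 17, "y": -45, "z": 0, "spin": 0},
], grip=87)

```text
time_s: 1.65
position: [0.4344, 0.03, 0.2336]
tcp_rot: [[0.16, 0.014, -0.987], [0.987, 0.009, 0.16], [0.011, -1.0, -0.012]]
force: [1.3, 0.4, -0.3]
opening: 0.997
```

>>> apply_moves([
  {"x": 14, "y": -36, "z": 0, "spin": 0.02},
  {"x": 14, "y": -36, "z": 0, "spin": 0},
  {"x": 0, "y": 0, "z": 0, "spin": 0},
  {"x": 0, "y": 0, "z": 0, "spin": 0},
])

```text
time_s: 2.05
position: [0.4671, -0.0525, 0.2349]
tcp_rot: [[0.149, 0.02, -0.989], [0.989, 0.006, 0.15], [0.009, -1.0, -0.019]]
force: [0.4, 0.1, -0.1]
opening: 1.002
```

```bash
python3 - <<'E'
from h import *
s=read_state();p=imaging.camera_params("wrist");im=imaging.capture("wrist")
cv2.imwrite("pics/w1.png",im[:,:,::-1]); np.savez("w1.npz",**p); print(s['position'],s['tcp_rot'],s['force'])
E
```

```text
[ 0.46708362 -0.05252616  0.23494865] [[ 0.14945472  0.02023136 -0.98856157]
 [ 0.98873127  0.00562625  0.14959552]
 [ 0.00858841 -0.99977949 -0.01916251]] [ 0.38442768  0.1376983  -0.11851899]
```

View pics/w1.png

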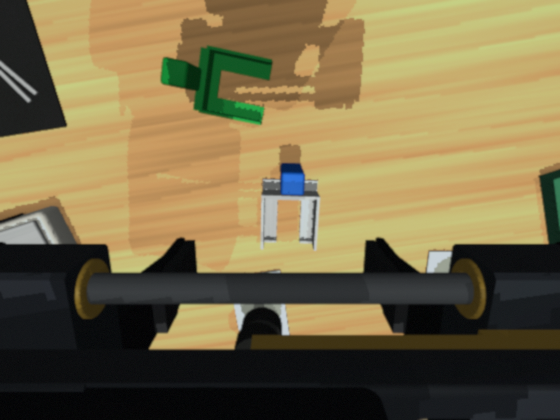

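```bash
python3 - <<'E'
from h import *
im=cv2.imread("pics/w1.png")
x,y,w,h,k=240,145,100,120,6
o=cv2.resize(im[y:y+h,x:x+w],None,fx=k,fy=k,interpolation=cv2.INTER_CUBIC)[:600]
for i in range(0,120,10):
    cv2.putText(o,str(x+i),(i*k,10),0,.35,(0,0,255),1); cv2.putText(o,str(y+i),(0,i*k+4),0,.35,(255,0,0),1)
cv2.imwrite("pics/w1c.png",o)
E
```

```text
(no output)
```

View pics/w1c.png

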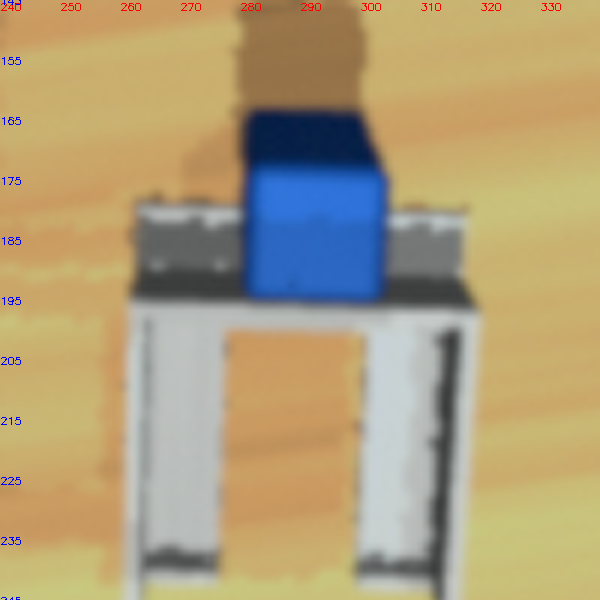

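```bash
python3 - <<'E'
from fit import *
import fit as F
F.S=dict(np.load("w1.npz"))
o=[((281,173),(-.064,-.012,.06)),((303,174),(-.064,.012,.06)),((281.5,194.5),(-.04,-.012,.06)),((303,195),(-.04,.012,.06)),((262,195),(-.032,-.032,.03)),((319,197),(-.032,.032,.03)),((275.7,242),(.032,-.014,.009)),((299.5,242.5),(.032,.014,.009))]
q=F.fit([('S',a,b) for a,b in o],[.519,-.05,-.18]); show("scoop wrist",q)
q=q[0]; print(q[:2]-.052*np.array([np.cos(q[2]),np.sin(q[2])]))
E
```

```text
scoop wrist [ 0.521  -0.0478] yaw -10.18 []
[[-0.5, -1.0], [1.8, -1.4], [-1.7, 1.1], [0.7, 1.2], [-0.9, 0.2], [0.4, -0.4], [0.4, 0.3], [-0.3, 0.3]]
[ 0.46977692 -0.03858564]
```

>>> apply_moves([
  {"x": 1, "y": 7, "z": -20, "spin": -0.015},
  {"x": 1, "y": 6, "z": -25, "spin": -0.012},
  {"x": 0, "y": 0, "z": -25, "spin": 0},
  {"x": 0, "y": 0, "z": -25, "spin": 0},
  {"x": 0, "y": 0, "z": -20, "spin": 0},
  {"x": 0, "y": 0, "z": -15, "spin": 0},
  {"x": 0, "y": 0, "z": 0, "spin": 0},
  {"x": 0, "y": 0, "z": 0, "spin": 0},
])

```text
time_s: 2.9
position: [0.4666, -0.0282, 0.1037]
tcp_rot: [[0.161, 0.024, -0.987], [0.987, 0.005, 0.162], [0.009, -1.0, -0.023]]
force: [-0.5, -0.7, 0.5]
opening: 1.001
```

>>> apply_moves([
  {"x": 1, "y": -4, "z": -10, "spin": -0.008},
  {"x": 1, "y": -4, "z": -10, "spin": -0.008},
  {"x": 0, "y": -2, "z": -10, "spin": 0},
  {"x": 0, "y": 0, "z": 0, "spin": 0},
  {"x": 0, "y": 0, "z": 0, "spin": 0},
])

```text
time_s: 3.4
position: [0.4704, -0.0388, 0.0735]
tcp_rot: [[0.177, 0.029, -0.984], [0.984, 0.003, 0.177], [0.008, -1.0, -0.028]]
force: [-1.1, 0.2, 0.1]
opening: 1.0
```

>>> apply_moves([
  {"x": -1, "y": 0, "z": -20, "spin": 0},
  {"x": 0, "y": 0, "z": -19, "spin": 0},
])

```text
time_s: 3.6
position: [0.4717, -0.0398, 0.0358]
tcp_rot: [[0.178, 0.036, -0.983], [0.984, 0.0, 0.178], [0.007, -0.999, -0.035]]
force: [-0.2, 0.1, -0.1]
opening: 1.003
```

```bash
python3 - <<'E'
from h import *
for i in range(3):
    s=read_state(); print(s['time_s'],s['position'].round(4),s['tcp_rot'][:,1].round(4),s['force'].round(1),s['joint_positions'].round(3)); 
    if i==0: imaging.capture("top")
    else: imaging.capture("wrist")
E
```

```text
3.6 [ 0.4717 -0.0398  0.0358] [ 3.580e-02  5.000e-04 -9.994e-01] [-0.2  0.1 -0.1] [ -18.827   38.733  113.52     1.582   25.82  -100.003]
3.65 [ 0.4707 -0.0396  0.0336] [ 0.0323  0.0017 -0.9995] [ 0.3  0.6 -2.1] [ -18.844   39.001  113.552    1.586   25.733 -100.007]
3.7 [ 0.4704 -0.0394  0.0346] [ 0.0314  0.002  -0.9995] [ 0.3  0.  -0. ] [-18.832  38.887 113.536   1.575  25.92  -99.993]
```

>>> apply_moves([
  {"x": 0, "y": 0, "z": 0, "spin": 0},
  {"x": 0, "y": 0, "z": 0, "spin": 0},
  {"x": 0, "y": 0, "z": 0, "spin": 0},
  {"x": 0, "y": 0, "z": 0, "spin": 0},
  {"x": 0, "y": 0, "z": 0, "spin": 0},
  {"x": 0, "y": 0, "z": 0, "spin": 0},
  {"x": 0, "y": 0, "z": 0, "spin": 0},
  {"x": 0, "y": 0, "z": 0, "spin": 0},
], grip=0)

```text
time_s: 4.55
position: [0.4727, -0.04, 0.0388]
tcp_rot: [[0.177, 0.038, -0.983], [0.984, -0.0, 0.177], [0.006, -0.999, -0.038]]
force: [-0.5, -0.7, 0.5]
opening: 0.355
```

```bash
python3 - <<'E'
from h import *
for i in range(2):
    s=read_state(); print(s['time_s'],s['position'].round(4),s['tcp_rot'].round(4).tolist(),s['force'].round(1),s['opening']*87); 
    im=imaging.capture("side" if i else "wrist"); cv2.imwrite(f"pics/g{i}.png",cv2.resize(im[:,:,::-1],None,fx=1.4,fy=1.4))
E
```

```text
4.55 [ 0.4727 -0.04    0.0388] [[0.1773, 0.0382, -0.9834], [0.9841, -0.0003, 0.1774], [0.0065, -0.9993, -0.0377]] [-0.5 -0.7  0.5] 30.84370412297547
4.6 [ 0.4727 -0.04    0.0388] [[0.1773, 0.0382, -0.9834], [0.9841, -0.0003, 0.1775], [0.0065, -0.9993, -0.0376]] [0.3 0.3 0.2] 27.304800584428964
```

View pics/g1.png

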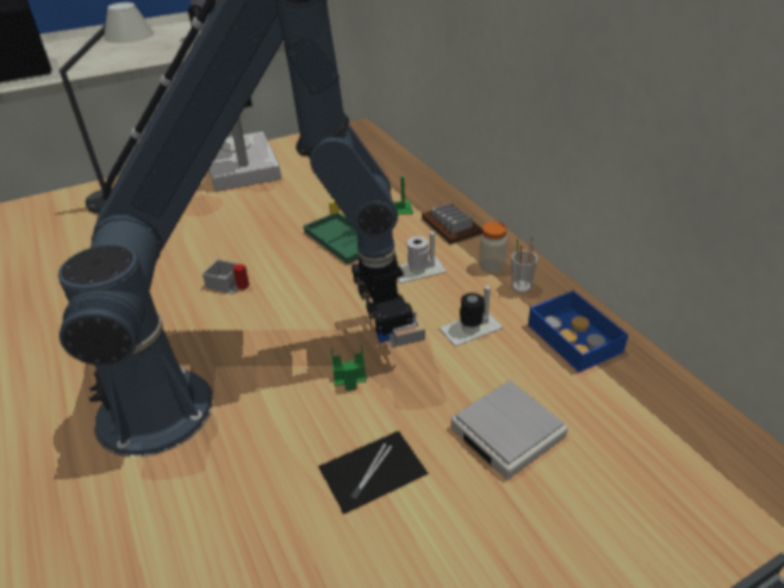

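View pics/g0.png

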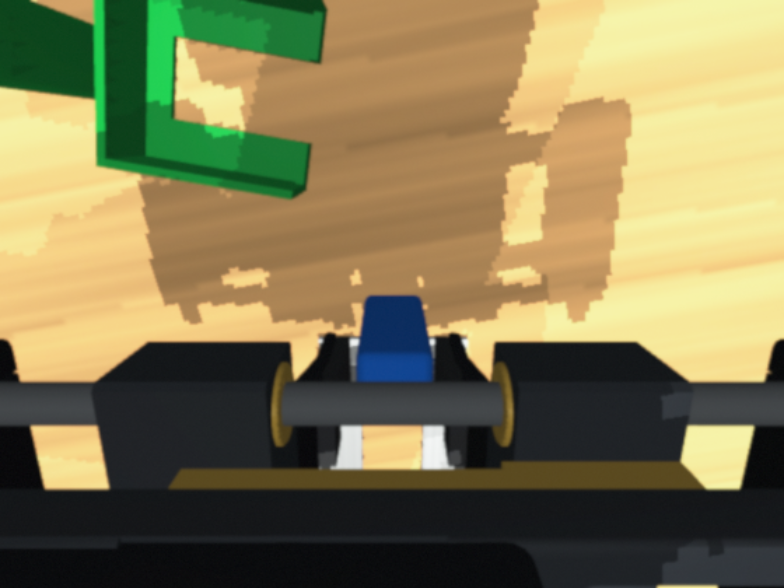

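```bash
python3 - <<'E'
from h import *
for i in range(5):
    imaging.capture("top")
    s=read_state(); print(s['time_s'],s['position'].round(4),s['tcp_rot'][:,1].round(4).tolist(),s['force'].round(1),s['opening']*87)
E
```

```text
4.7 [ 0.4727 -0.04    0.0388] [0.0381, -0.0003, -0.9993] [0.1 0.1 1.4] 23.69672617536031
4.75 [ 0.4727 -0.0399  0.0388] [0.0381, -0.0003, -0.9993] [ 0.4 -0.3  2. ] 23.962891936991742
4.8 [ 0.4727 -0.0399  0.0388] [0.0381, -0.0003, -0.9993] [0.6 0.3 0.9] 24.041286627941385
4.85 [ 0.4727 -0.0399  0.0388] [0.0381, -0.0003, -0.9993] [0.3 0.2 2.3] 23.648477100565792
4.9 [ 0.4727 -0.0399  0.0388] [0.0381, -0.0003, -0.9993] [0.8 0.  2.4] 23.520118194260426
```

>>> apply_moves([
  {"x": 0, "y": 0, "z": 15, "spin": 0},
  {"x": 0, "y": 5, "z": 25, "spin": 0.024},
  {"x": 8, "y": 30, "z": 0, "spin": 0.023},
  {"x": 8, "y": 35, "z": 0, "spin": 0},
  {"x": 8, "y": 35, "z": 0, "spin": 0},
  {"x": 8, "y": 35, "z": 0, "spin": 0},
  {"x": 8, "y": 25, "z": 0, "spin": 0},
])

```text
time_s: 5.6
position: [0.5115, 0.1273, 0.0784]
tcp_rot: [[0.138, 0.032, -0.99], [0.99, 0.002, 0.139], [0.007, -0.999, -0.032]]
force: [-0.6, -0.7, -2.0]
opening: 0.274
```

```bash
python3 - <<'E'
from h import *
for i in range(3):
    im=imaging.capture(["wrist","side","top"][i])
    cv2.imwrite(f"pics/p{i}.png",im[:,:,::-1])
    s=read_state(); print(s['time_s'],s['position'].round(4),s['tcp_rot'][:,:2].round(4).tolist(),s['force'].round(1),s['opening']*87)
crop(cv2.imread("pics/p2.png")[:,:,::-1],190,130,110,100,7,"pics/p2c.png")
crop(cv2.imread("pics/p1.png")[:,:,::-1],220,130,130,100,6,"pics/p1c.png")
E
```

```text
5.65 [0.5134 0.1302 0.0786] [[0.1371, 0.0359], [0.9905, 0.0039], [0.0088, -0.9993]] [ 2.9  3.1 -2.4] 23.911102690534268
5.7 [0.5127 0.1282 0.0785] [[0.1353, 0.035], [0.9908, 0.0026], [0.0074, -0.9994]] [-0.9  0.2 -1.9] 23.90438284093153
5.75 [0.5118 0.1267 0.0783] [[0.1361, 0.0332], [0.9907, 0.0019], [0.0064, -0.9994]] [-0.7 -0.2 -1. ] 23.9172516084486
```

View pics/p2c.png

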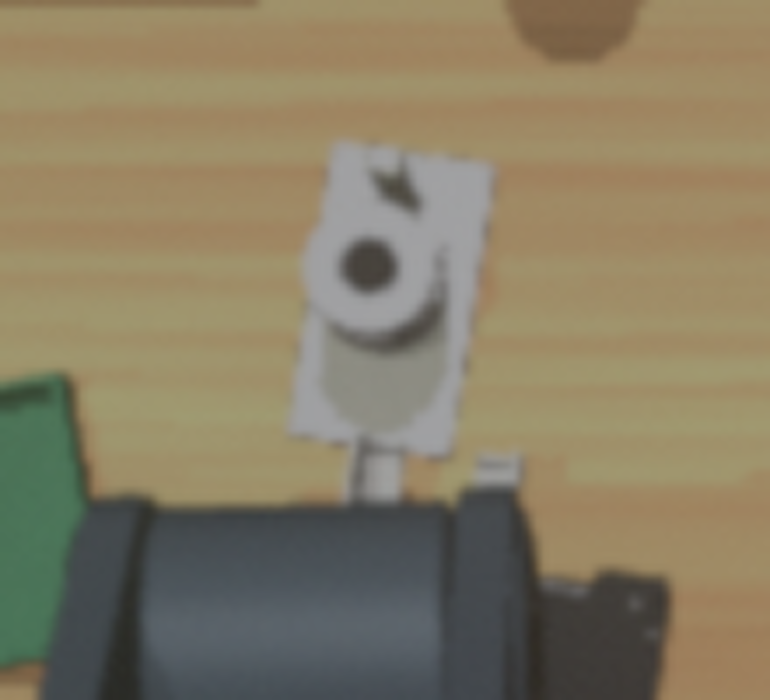

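View pics/p1c.png

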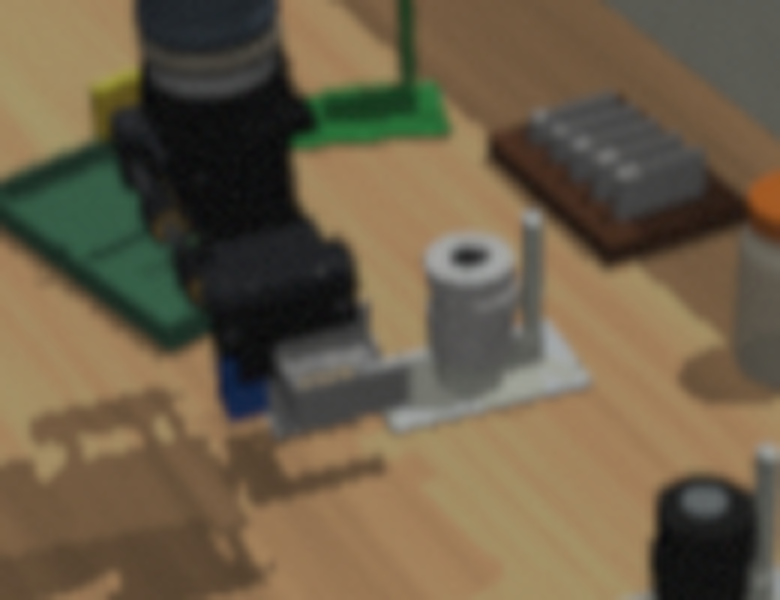

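```bash
cat >> h.py <<'E'
def pan(s,z0=.0388,a=.0485):
    R=s['tcp_rot']; y=np.degrees(np.arctan2(R[1,0],R[0,0]))-90
    c,k=np.cos(np.radians(y)),np.sin(np.radians(y)); p=s['position']
    return p+np.array([a*c,a*k,-z0]),y
def incr(s,O,yaw):
    q,y=pan(s); d=q-np.array([O[0],O[1],0]); t=np.radians(yaw)
    return np.array([d[0]*np.cos(t)+d[1]*np.sin(t),-d[0]*np.sin(t)+d[1]*np.cos(t),d[2]])*1000, y-yaw
E
python3 - <<'E'
from h import *
s=read_state(); q,y=pan(s); print(q,y); T=imaging.camera_params("top")
t=np.radians(y);R=np.array([[np.cos(t),-np.sin(t),0],[np.sin(t),np.cos(t),0],[0,0,1]])
for L in [(.032,.032,.03),(.032,-.032,.03),(.032,-.014,.009),(.032,.014,.009)]:
    u=proj(T,q+R@np.array(L))[0]; print(L,u.round(1),((u-[190,130])*7).round(0))
print(incr(s,(.654,.138),-7.5))
E
```

```text
[0.55988229 0.12012147 0.03950935] -7.82047868354114
(0.032, 0.032, 0.03) [239.9 190.3] [349. 422.]
(0.032, -0.032, 0.03) [264.  193.8] [518. 447.]
(0.032, -0.014, 0.009) [257.7 193.7] [474. 446.]
(0.032, 0.014, 0.009) [247.4 192.2] [402. 435.]
(array([-90.97890224, -30.01040668,  39.50935371]), np.float64(-0.32047868354113973))
```

>>> apply_moves([
  {"x": 2, "y": 15, "z": -8, "spin": 0.003},
  {"x": 2, "y": 14, "z": -12, "spin": 0},
  {"x": 0, "y": 1, "z": -10, "spin": 0},
])

```text
time_s: 6.05
position: [0.5154, 0.1555, 0.0473]
tcp_rot: [[0.135, 0.033, -0.99], [0.991, 0.001, 0.135], [0.005, -0.999, -0.032]]
force: [0.1, -0.0, -0.3]
opening: 0.276
```

```bash
cat > st.py <<'E'
import sys
from h import *
O={'c':((.6543,.138),-7.6),'k':((.548,.352),10.5),'s':((.547,-.3805),9.2)}[sys.argv[1]]
for i in range(3):
    im=imaging.capture(["top","wrist","side"][i]); cv2.imwrite(f"pics/{sys.argv[2]}{i}.png",im[:,:,::-1])
    s=read_state()
d,y=incr(s,*O); print(s['time_s'],"local",d.round(1),"dyaw",y.round(2),s['position'].round(4),"tilt",s['tcp_rot'][:,1].round(4),s['force'].round(1),round(s['opening']*87,1))
E
python3 st.py c a; python3 -c "
from h import *
crop(cv2.imread('pics/a0.png')[:,:,::-1],190,130,110,90,7,'pics/ac0.png')
crop(cv2.imread('pics/a2.png')[:,:,::-1],240,150,110,80,7,'pics/ac2.png')"
```

```text
6.2 local [-92.4  -2.4   8.3] dyaw -0.21 [0.5144 0.1544 0.0471] tilt [ 2.970e-02  5.000e-04 -9.996e-01] [ 0.1  0.2 -1.9] 24.0
```

View pics/ac0.png

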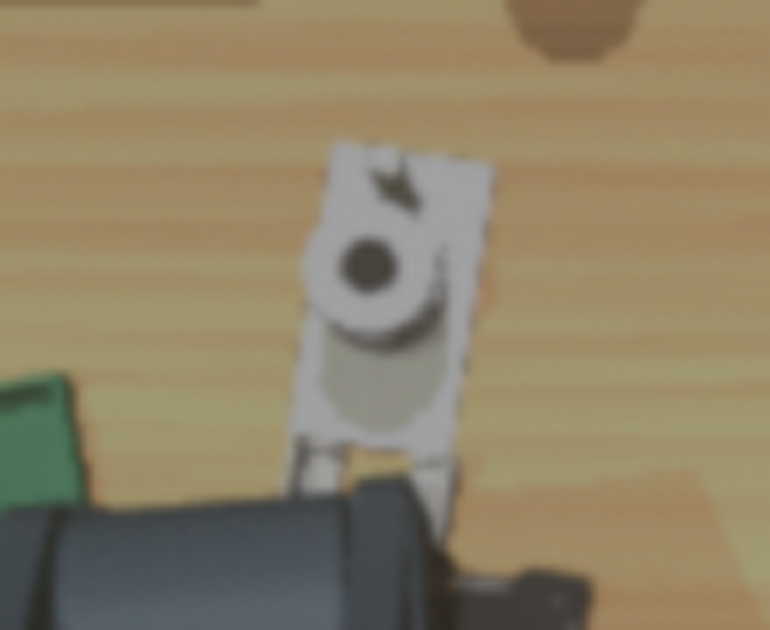

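View pics/ac2.png

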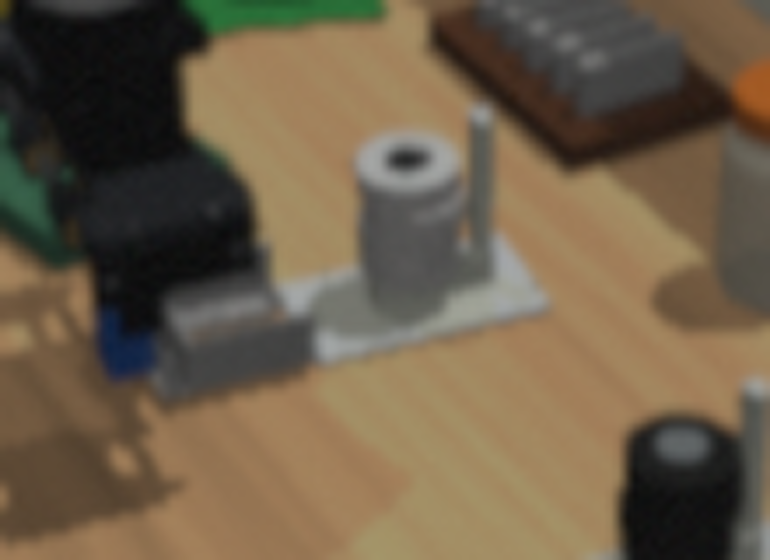

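>>> apply_moves([
  {"x": 5, "y": 2.5, "z": 0.5, "spin": 0.002},
  {"x": 12, "y": -1, "z": 0, "spin": 0},
  {"x": 12, "y": -1.6, "z": 0, "spin": 0},
])

```text
time_s: 6.5
position: [0.5435, 0.1529, 0.0478]
tcp_rot: [[0.135, 0.027, -0.99], [0.991, 0.0, 0.135], [0.004, -1.0, -0.027]]
force: [0.4, 0.2, -1.0]
opening: 0.276
```

```bash
python3 st.py c b; python3 -c "
from h import *
a=cv2.imread('pics/b0.png')[130:220,190:300];b=cv2.imread('pics/b2.png')[150:240,240:350]
cv2.imwrite('pics/bc.png',cv2.resize(np.hstack([a,b]),None,fx=3.6,fy=3.6,interpolation=2))"
```

```text
6.65 local [-62.8  -0.1   9. ] dyaw -0.21 [0.544  0.1528 0.0478] tilt [ 2.830e-02  2.000e-04 -9.996e-01] [ 0.  -0.2 -2.2] 23.3
```

View pics/bc.png

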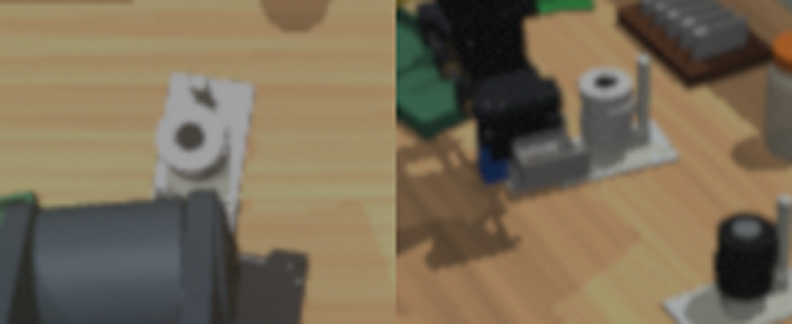

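>>> apply_moves([
  {"x": 11, "y": -1.5, "z": 0, "spin": 0},
  {"x": 11, "y": -1.5, "z": 0, "spin": 0},
  {"x": 11, "y": -1.5, "z": 0, "spin": 0},
])

```text
time_s: 6.95
position: [0.5764, 0.1481, 0.0477]
tcp_rot: [[0.135, 0.024, -0.991], [0.991, 0.0, 0.135], [0.003, -1.0, -0.024]]
force: [-0.8, 0.5, -1.8]
opening: 0.269
```

```bash
python3 st.py c d; python3 -c "
from h import *
a=cv2.imread('pics/d0.png')[130:220,190:300];b=cv2.imread('pics/d2.png')[150:240,240:350]
cv2.imwrite('pics/dc.png',cv2.resize(np.hstack([a,b]),None,fx=3.6,fy=3.6,interpolation=2))"
```

```text
7.1 local [-28.9  -0.4   9. ] dyaw -0.21 [0.5775 0.148  0.0478] tilt [ 2.680e-02  2.000e-04 -9.996e-01] [ 0.   0.8 -0.7] 23.6
```

View pics/dc.png

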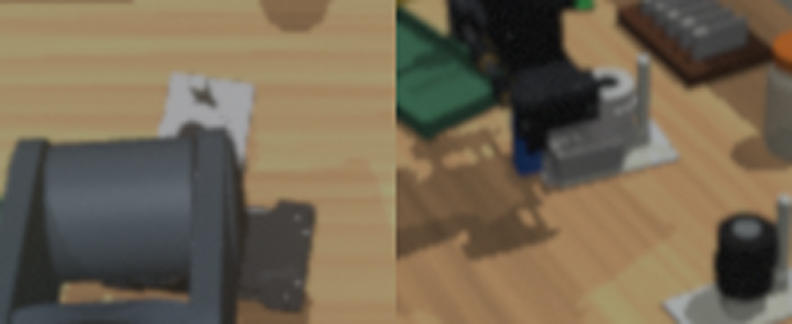

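>>> apply_moves([
  {"x": 10, "y": -1, "z": 0, "spin": 0},
  {"x": 10, "y": -1, "z": 0, "spin": 0},
  {"x": 6, "y": -0.5, "z": 0, "spin": 0},
])

```text
time_s: 7.4
position: [0.6032, 0.1455, 0.0474]
tcp_rot: [[0.135, 0.023, -0.991], [0.991, -0.0, 0.135], [0.003, -1.0, -0.023]]
force: [0.3, -0.5, -1.5]
opening: 0.272
```

```bash
python3 st.py c e; python3 -c "
from h import *
a=cv2.imread('pics/e0.png')[130:220,190:300];b=cv2.imread('pics/e2.png')[150:240,240:350]
cv2.imwrite('pics/ec.png',cv2.resize(np.hstack([a,b]),None,fx=3.6,fy=3.6,interpolation=2))"
```

```text
7.55 local [-3.8  0.5  8.5] dyaw -0.19 [0.6026 0.1456 0.0473] tilt [ 2.280e-02 -1.000e-04 -9.997e-01] [ 0.7  0.5 -2.2] 24.0
```

View pics/ec.png

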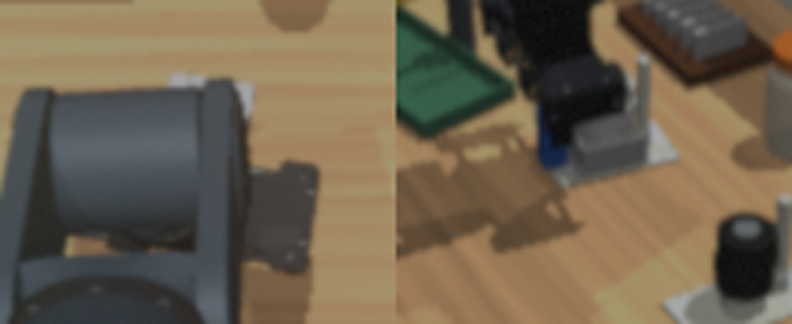

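>>> apply_moves([
  {"x": 4, "y": -1, "z": 0, "spin": 0},
  {"x": 2, "y": -0.5, "z": 0, "spin": 0},
])

```text
time_s: 7.75
position: [0.6076, 0.144, 0.0471]
tcp_rot: [[0.135, 0.021, -0.991], [0.991, -0.0, 0.135], [0.003, -1.0, -0.02]]
force: [1.0, 0.5, -1.3]
opening: 0.274
```

```bash
python3 st.py c f; python3 -c "
from h import *
a=cv2.imread('pics/f0.png')[130:220,190:300];b=cv2.imread('pics/f2.png')[150:240,240:350]
cv2.imwrite('pics/fc.png',cv2.resize(b,None,fx=6,fy=6,interpolation=2))"
```

```text
7.9 local [ 1.  -0.3  8.2] dyaw -0.18 [0.6072 0.1441 0.047 ] tilt [ 2.010e-02 -1.000e-04 -9.998e-01] [-0.3  0.4 -1.7] 23.5
```

View pics/fc.png

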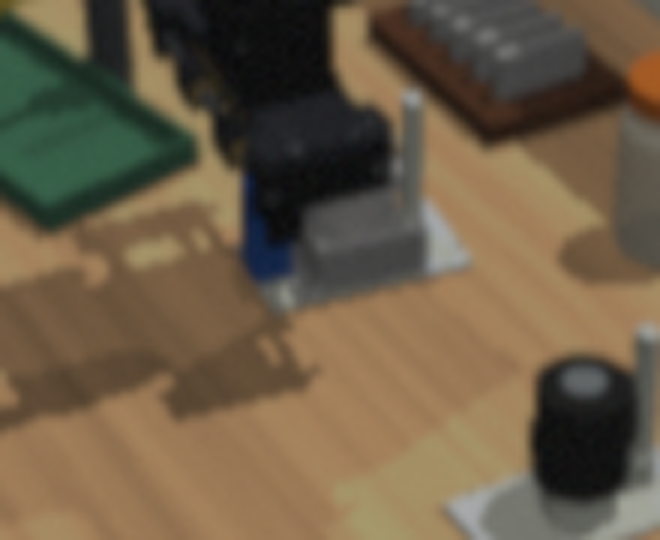

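View pics/f1.png

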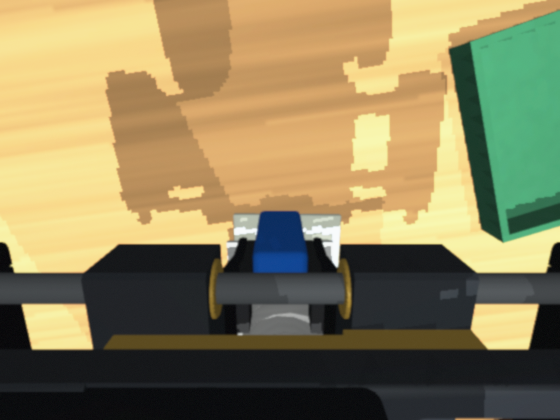

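>>> apply_moves([
  {"x": 0, "y": 0, "z": 6, "spin": 0},
  {"x": 0, "y": 0, "z": 7, "spin": 0},
  {"x": 0, "y": 0, "z": 8, "spin": 0},
])

```text
time_s: 8.2
position: [0.605, 0.1442, 0.0678]
tcp_rot: [[0.135, 0.015, -0.991], [0.991, -0.0, 0.135], [0.002, -1.0, -0.015]]
force: [-1.1, -0.5, -3.3]
opening: 0.273
```

```bash
python3 st.py c i; python3 -c "
from h import *
a=cv2.imread('pics/i0.png')[130:220,190:300];b=cv2.imread('pics/i2.png')[150:240,240:350]
cv2.imwrite('pics/ic.png',cv2.resize(b,None,fx=6,fy=6,interpolation=2))"
```

```text
8.35 local [-0.1 -0.3 29.6] dyaw -0.17 [0.6061 0.1443 0.0684] tilt [ 1.800e-02 -1.000e-04 -9.998e-01] [ 0.3 -0.5 -4.6] 24.0
```

View pics/ic.png

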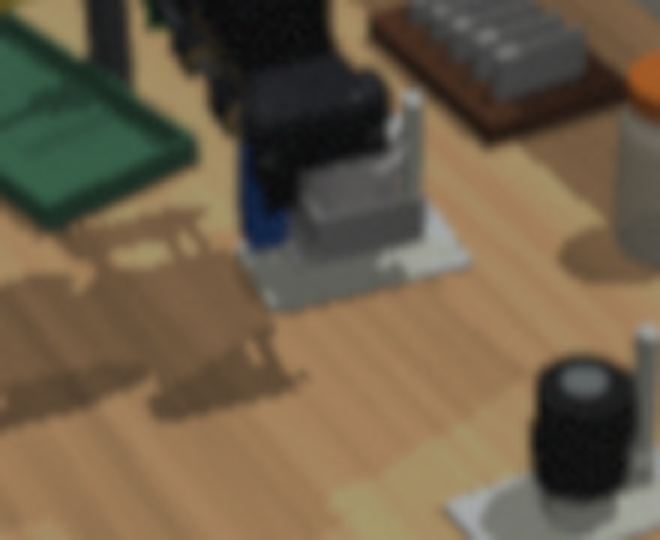

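>>> apply_moves([
  {"x": 0, "y": 0, "z": 8, "spin": 0},
  {"x": 0, "y": 0, "z": 10, "spin": 0},
  {"x": 0, "y": 0, "z": 10, "spin": 0},
  {"x": 0, "y": 0, "z": 6, "spin": 0},
])

```text
time_s: 8.75
position: [0.6043, 0.1441, 0.1036]
tcp_rot: [[0.135, 0.014, -0.991], [0.991, -0.0, 0.135], [0.001, -1.0, -0.014]]
force: [-0.0, -0.7, -2.9]
opening: 0.274
```

>>> apply_moves([
  {"x": -8, "y": 1, "z": 0, "spin": 0},
  {"x": -12, "y": 1.6, "z": 0, "spin": 0},
  {"x": -15, "y": 2, "z": 0, "spin": 0},
  {"x": -15, "y": 2, "z": 0, "spin": 0},
  {"x": -15, "y": 2, "z": 0, "spin": 0},
  {"x": -10, "y": 2, "z": 0, "spin": 0},
])

```text
time_s: 9.35
position: [0.5229, 0.155, 0.1048]
tcp_rot: [[0.136, 0.013, -0.991], [0.991, -0.0, 0.136], [0.001, -1.0, -0.013]]
force: [-1.2, 0.1, -3.9]
opening: 0.274
```

```bash
python3 st.py c j; python3 -c "
from h import *
a=cv2.imread('pics/j0.png')[130:220,190:300];b=cv2.imread('pics/j2.png')[140:240,210:350]
cv2.imwrite('pics/jc.png',cv2.resize(b,None,fx=5.5,fy=5.5,interpolation=2))"
```

```text
9.5 local [-82.   -0.3  66.3] dyaw -0.19 [0.5249 0.1551 0.1051] tilt [ 1.570e-02 -3.000e-04 -9.999e-01] [ 0.5 -0.2 -3.8] 24.0
```

View pics/jc.png

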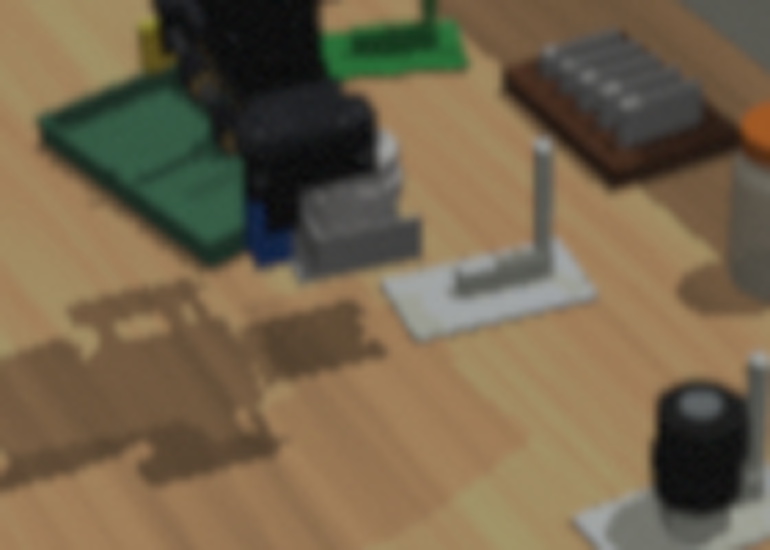

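>>> apply_moves([
  {"x": -1, "y": 6, "z": 0, "spin": 0.03},
  {"x": -1, "y": 12, "z": -1, "spin": 0.05},
  {"x": -1, "y": 16, "z": -2, "spin": 0.05},
  {"x": -2, "y": 16, "z": -2, "spin": 0.05},
  {"x": -2, "y": 16, "z": -2, "spin": 0.05},
  {"x": -1, "y": 15, "z": -2, "spin": 0.05},
  {"x": 0, "y": 12, "z": -1, "spin": 0.03},
  {"x": 0, "y": 6, "z": 0, "spin": 0.01},
])

```text
time_s: 10.3
position: [0.5214, 0.2641, 0.0943]
tcp_rot: [[-0.211, 0.022, -0.977], [0.978, 0.009, -0.21], [0.004, -1.0, -0.024]]
force: [0.5, -0.6, -3.7]
opening: 0.27
```

```bash
python3 st.py k k; python3 -c "
from h import *
a=cv2.imread('pics/k0.png')[130:250,110:270];b=cv2.imread('pics/k2.png')[120:240,190:350]
cv2.imwrite('pics/kc.png',cv2.resize(np.hstack([a,b]),None,fx=2.5,fy=2.5,interpolation=2));cv2.imwrite('pics/kc2.png',cv2.resize(b,None,fx=5,fy=5,interpolation=2))"
```

```text
10.45 local [  6.1 -81.7  55.7] dyaw 1.53 [0.5214 0.2627 0.0945] tilt [ 0.0219  0.0083 -0.9997] [ 0.5  0.2 -4.1] 23.5
```

View pics/kc.png

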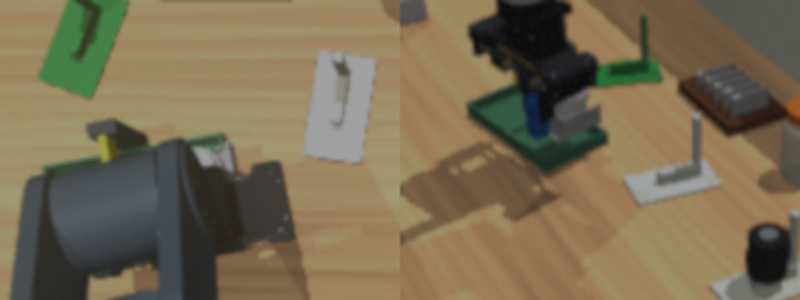

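View pics/kc2.png

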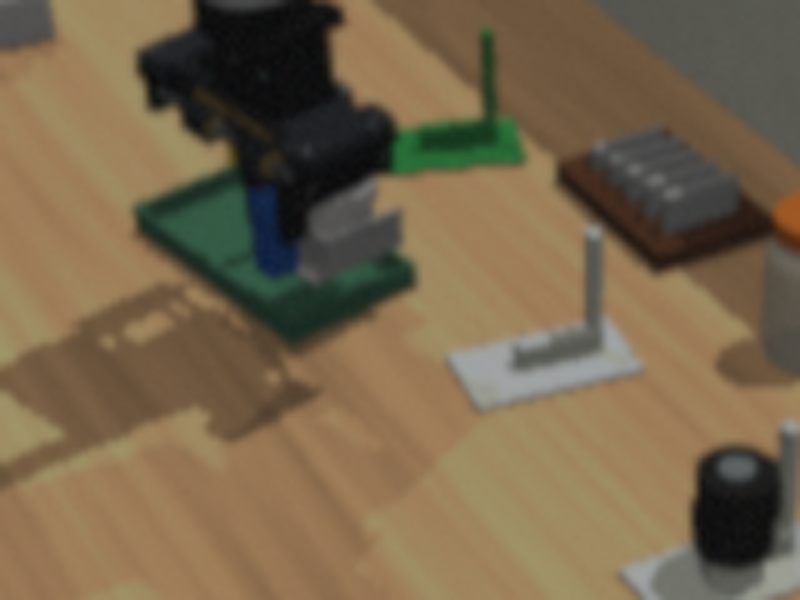

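>>> apply_moves([
  {"x": -3, "y": 0, "z": -2, "spin": -0.013},
  {"x": -3, "y": 2, "z": -2, "spin": -0.013},
  {"x": -2, "y": 7, "z": -0.5, "spin": 0},
  {"x": -2, "y": 10, "z": 0, "spin": 0},
  {"x": -2, "y": 10, "z": 0, "spin": 0},
])

```text
time_s: 10.95
position: [0.5089, 0.29, 0.0897]
tcp_rot: [[-0.175, 0.021, -0.984], [0.985, 0.007, -0.175], [0.003, -1.0, -0.022]]
force: [-0.8, -0.1, -4.2]
opening: 0.272
```

```bash
python3 st.py k l; python3 -c "
from h import *
a=cv2.imread('pics/l0.png')[130:250,110:270];b=cv2.imread('pics/l2.png')[120:240,190:350]
cv2.imwrite('pics/lc2.png',cv2.resize(b,None,fx=5,fy=5,interpolation=2))"
```

```text
11.1 local [ -1.3 -53.7  50.9] dyaw -0.3 [0.5088 0.2904 0.0897] tilt [ 0.0213  0.0065 -0.9998] [-0.4 -0.1 -3.2] 23.6
```

View pics/lc2.png

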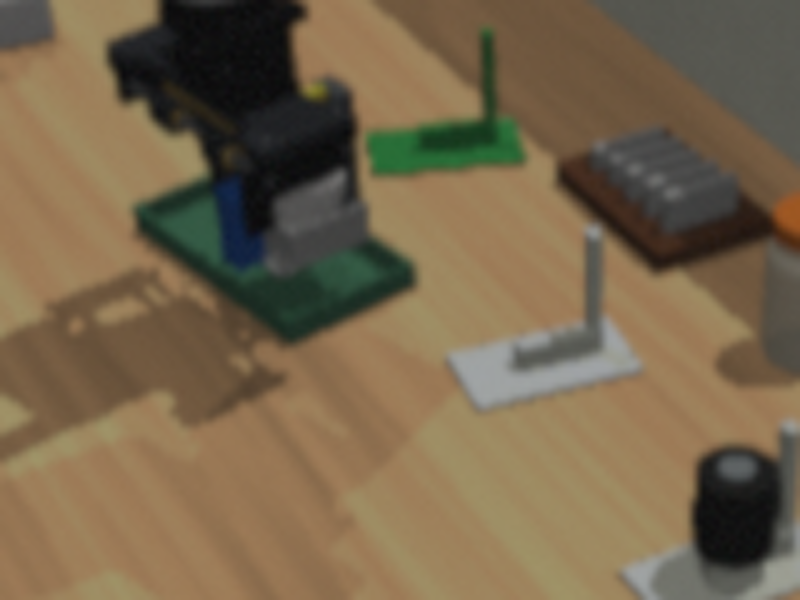

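>>> apply_moves([
  {"x": -0.5, "y": 8, "z": 0, "spin": 0},
  {"x": -1, "y": 10, "z": 0, "spin": 0},
  {"x": -1.5, "y": 10, "z": 0, "spin": 0},
  {"x": -1.8, "y": 10, "z": 0, "spin": 0},
  {"x": -1.8, "y": 10, "z": 0, "spin": 0},
])

```text
time_s: 11.6
position: [0.502, 0.3411, 0.0897]
tcp_rot: [[-0.175, 0.021, -0.984], [0.984, 0.006, -0.175], [0.002, -1.0, -0.022]]
force: [0.2, -1.4, -5.2]
opening: 0.268
```

```bash
python3 st.py k m; python3 -c "
from h import *
a=cv2.imread('pics/m0.png')[130:250,110:270];b=cv2.imread('pics/m2.png')[120:240,190:350]
cv2.imwrite('pics/mc2.png',cv2.resize(b,None,fx=5,fy=5,interpolation=2))"
```

```text
11.75 local [ 1.3 -2.5 50.9] dyaw -0.31 [0.502  0.3412 0.0897] tilt [ 0.0215  0.0061 -0.9997] [-1.5  0.5 -3.4] 23.6
```

View pics/mc2.png

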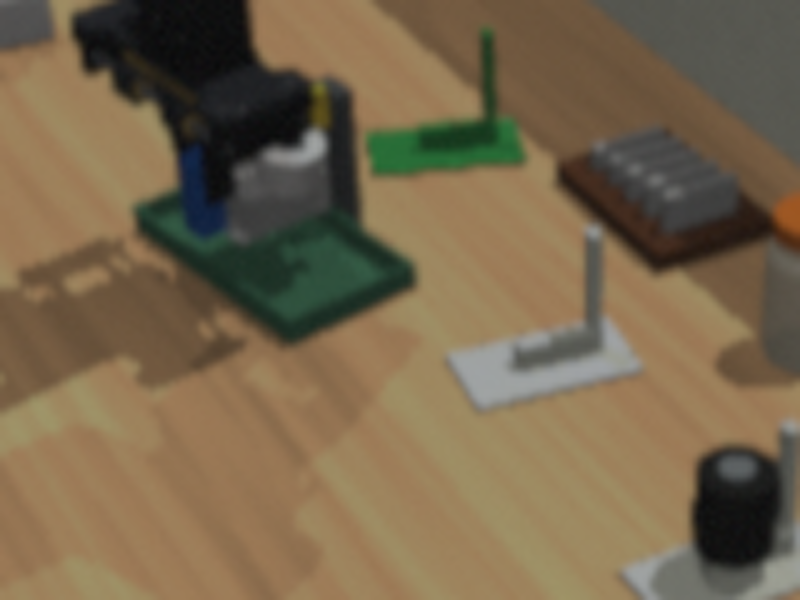

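The bar is holding back the upper two rings, which now stand proud of the pan's near side at (290,160). I'll keep dragging.

>>> apply_moves([
  {"x": -1.8, "y": 10, "z": 0, "spin": 0},
  {"x": -1.9, "y": 10, "z": 0, "spin": 0},
  {"x": -1.9, "y": 10, "z": 0, "spin": 0},
])

```text
time_s: 12.05
position: [0.4968, 0.3721, 0.0901]
tcp_rot: [[-0.175, 0.022, -0.984], [0.985, 0.006, -0.174], [0.002, -1.0, -0.023]]
force: [0.4, 0.5, -3.5]
opening: 0.274
```

```bash
python3 st.py k n; python3 -c "
from h import *
a=cv2.imread('pics/n0.png')[130:250,110:270];b=cv2.imread('pics/n2.png')[120:240,190:350]
cv2.imwrite('pics/nc2.png',cv2.resize(b,None,fx=5,fy=5,interpolation=2))"
```

```text
12.2 local [ 1.6 29.  51.3] dyaw -0.34 [0.4966 0.3722 0.0901] tilt [ 0.0225  0.0063 -0.9997] [-0.4  0.  -2.2] 23.7
```

View pics/nc2.png

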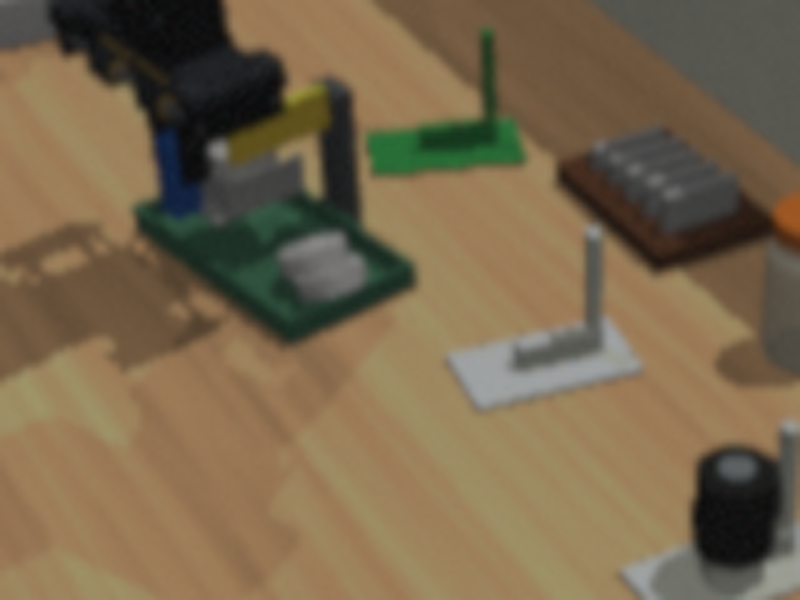

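>>> apply_moves([
  {"x": -1.9, "y": 10, "z": 0, "spin": 0},
  {"x": -2.2, "y": 12, "z": 0, "spin": 0},
  {"x": -2.2, "y": 12, "z": 0, "spin": 0},
  {"x": -2.2, "y": 12, "z": 0, "spin": 0},
])

```text
time_s: 12.6
position: [0.4878, 0.4199, 0.0901]
tcp_rot: [[-0.174, 0.022, -0.985], [0.985, 0.006, -0.174], [0.002, -1.0, -0.023]]
force: [0.7, -0.2, -1.4]
opening: 0.275
```

```bash
python3 st.py k o; python3 -c "
from h import *
a=cv2.imread('pics/o0.png')[130:250,110:270];b=cv2.imread('pics/o2.png')[120:240,190:350]
cv2.imwrite('pics/oc2.png',cv2.resize(np.hstack([a,b]),None,fx=2.5,fy=2.5,interpolation=2))"
```

```text
12.75 local [ 1.5 77.5 51.3] dyaw -0.38 [0.4876 0.4199 0.0901] tilt [ 0.0221  0.0055 -0.9997] [-0.1 -0.  -2.8] 23.8
```

View pics/oc2.png

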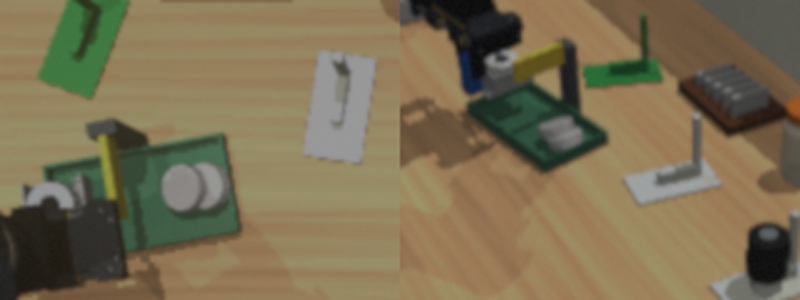

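View pics/o1.png

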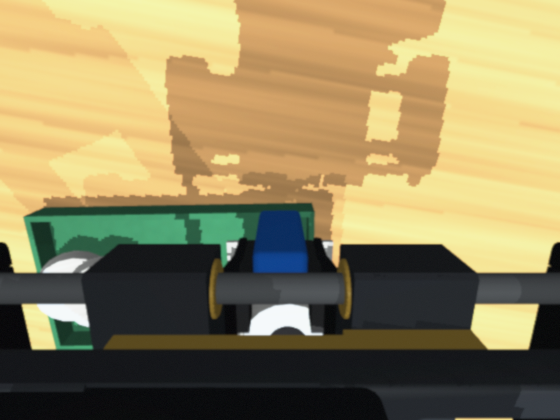

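>>> apply_moves([
  {"x": 0, "y": 0, "z": 10, "spin": 0},
  {"x": 0, "y": 0, "z": 20, "spin": 0},
  {"x": 0, "y": 0, "z": 25, "spin": 0},
  {"x": 0, "y": 0, "z": 25, "spin": 0},
  {"x": 0, "y": 0, "z": 20, "spin": 0},
  {"x": 0, "y": -5, "z": 12, "spin": 0},
  {"x": 0, "y": -12, "z": 0, "spin": 0},
  {"x": 0, "y": -20, "z": 0, "spin": 0},
  {"x": 1, "y": -28, "z": 0, "spin": 0},
  {"x": 1, "y": -35, "z": 0, "spin": 0},
  {"x": 1, "y": -35, "z": 0, "spin": 0},
  {"x": 1, "y": -35, "z": 0, "spin": 0},
])

```text
time_s: 13.95
position: [0.4866, 0.2378, 0.2052]
tcp_rot: [[-0.178, 0.015, -0.984], [0.984, -0.001, -0.178], [-0.004, -1.0, -0.014]]
force: [1.1, -0.1, -3.3]
opening: 0.271
```

>>> apply_moves([
  {"x": 1, "y": -35, "z": 0, "spin": 0},
  {"x": 1, "y": -35, "z": 0, "spin": 0},
  {"x": 1, "y": -35, "z": 0, "spin": 0},
  {"x": 1, "y": -35, "z": 0, "spin": 0},
  {"x": 1, "y": -35, "z": 0, "spin": 0},
  {"x": 1, "y": -35, "z": 0, "spin": 0},
])

```text
time_s: 14.55
position: [0.4833, 0.0134, 0.2004]
tcp_rot: [[-0.176, 0.001, -0.984], [0.984, -0.005, -0.176], [-0.005, -1.0, -0.0]]
force: [0.3, 0.2, -3.0]
opening: 0.27
```

>>> apply_moves([
  {"x": 3, "y": -40, "z": 0, "spin": 0},
  {"x": 3, "y": -40, "z": 0, "spin": 0},
  {"x": 3, "y": -40, "z": 0, "spin": 0},
  {"x": 3, "y": -40, "z": 0, "spin": 0},
  {"x": 4, "y": -40, "z": 0, "spin": 0},
  {"x": 4, "y": -40, "z": 0, "spin": 0},
])

```text
time_s: 15.15
position: [0.4918, -0.238, 0.1958]
tcp_rot: [[-0.172, -0.013, -0.985], [0.985, -0.001, -0.172], [0.002, -1.0, 0.013]]
force: [0.6, 0.8, -3.2]
opening: 0.273
```

```bash
python3 -c "
from h import *
s=read_state();print(s['position'].round(4),s['tcp_rot'].round(3).tolist(),s['joint_positions'].round(1),incr(s,(.548,-.3805),9.2))"
```

```text
[ 0.4918 -0.238   0.1958] [[-0.172, -0.013, -0.985], [0.985, -0.001, -0.172], [0.002, -1.0, 0.013]] [ -37.3   27.    95.1   -0.5   58.5 -136.9] (array([ 15.83084285, 150.25784172, 157.00598173]), np.float64(0.7182840004748989))
```

>>> apply_moves([
  {"x": 5, "y": -36, "z": -5, "spin": 0},
  {"x": 5, "y": -32, "z": -5, "spin": 0},
  {"x": 5, "y": -28, "z": -5, "spin": -0.01},
  {"x": 3, "y": -20, "z": -5, "spin": 0},
  {"x": 2, "y": -12, "z": -5, "spin": 0},
  {"x": 1, "y": -6, "z": -5, "spin": 0},
])

```text
time_s: 15.75
position: [0.5032, -0.385, 0.1595]
tcp_rot: [[-0.151, -0.021, -0.988], [0.988, 0.002, -0.151], [0.005, -1.0, 0.021]]
force: [0.3, -0.1, -2.6]
opening: 0.268
```

```bash
python3 st.py s q; python3 -c "
from h import *
a=cv2.imread('pics/q0.png')[130:270,360:520];b=cv2.imread('pics/q2.png')[180:360,260:430]
cv2.imwrite('pics/qc.png',cv2.resize(b,None,fx=3.3,fy=3.3,interpolation=2));cv2.imwrite('pics/qc0.png',cv2.resize(a,None,fx=4,fy=4,interpolation=2))"
```

```text
15.9 local [  5.1   4.2 120.9] dyaw -0.43 [ 0.5035 -0.3829  0.1597] tilt [-0.0218  0.0035 -0.9998] [-0.3  1.  -3.8] 23.6
```

View pics/qc.png

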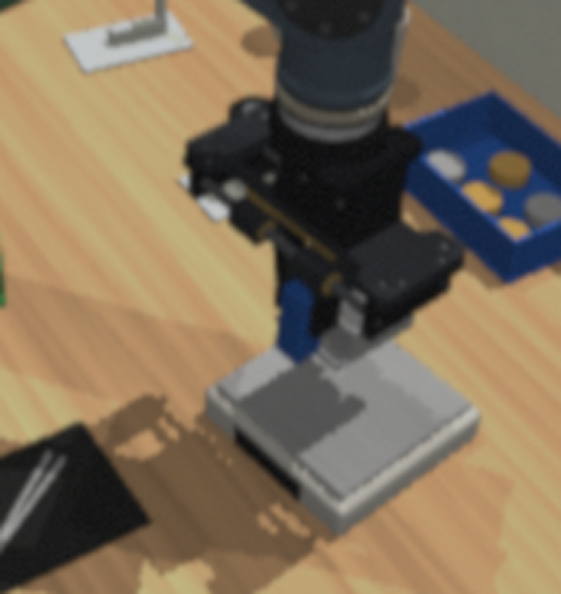

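View pics/qc0.png

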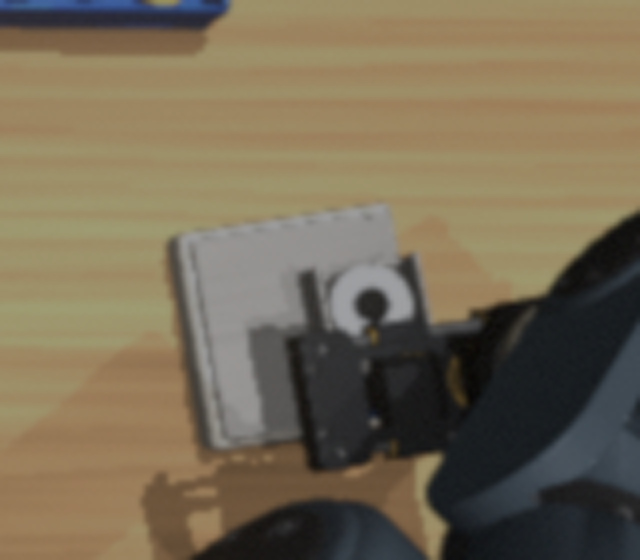

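>>> apply_moves([
  {"x": 3, "y": -1, "z": -8, "spin": 0.003},
  {"x": 3, "y": -1, "z": -16, "spin": 0.003},
  {"x": 3, "y": -1, "z": -16, "spin": 0},
  {"x": 0, "y": 0, "z": -14, "spin": 0},
])

```text
time_s: 16.3
position: [0.5148, -0.3831, 0.1047]
tcp_rot: [[-0.163, -0.019, -0.986], [0.987, 0.001, -0.163], [0.004, -1.0, 0.018]]
force: [-0.4, -0.7, -2.3]
opening: 0.276
```

```bash
python3 st.py s r
```

```text
16.45 local [15.   3.6 65.3] dyaw 0.14 [ 0.5133 -0.3824  0.1041] tilt [-0.0218  0.0041 -0.9998] [-0.7  0.3 -1.9] 24.0
```

>>> apply_moves([
  {"x": 0, "y": -1, "z": -6, "spin": 0},
  {"x": 0, "y": -1, "z": -6, "spin": 0},
  {"x": 0, "y": 0, "z": -4, "spin": 0},
])

```text
time_s: 16.75
position: [0.5144, -0.3857, 0.0885]
tcp_rot: [[-0.162, -0.019, -0.987], [0.987, 0.001, -0.162], [0.004, -1.0, 0.019]]
force: [-0.3, -0.7, -2.3]
opening: 0.271
```

```bash
python3 st.py s t; python3 -c "
from h import *
a=cv2.imread('pics/t0.png')[130:270,360:520];b=cv2.imread('pics/t2.png')[240:350,310:420]
cv2.imwrite('pics/tc.png',cv2.resize(b,None,fx=5,fy=5,interpolation=2))"
```

```text
16.9 local [15.3  0.7 49.7] dyaw 0.15 [ 0.5141 -0.3853  0.0885] tilt [-0.02    0.0021 -0.9998] [-0.1 -0.2 -2.7] 23.8
```

View pics/tc.png

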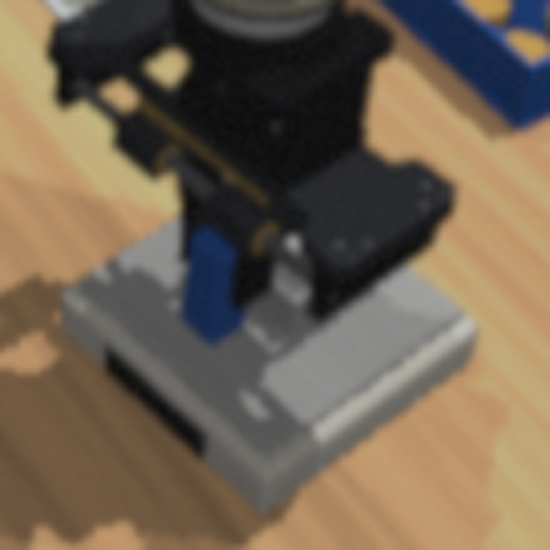

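Descend in small steps and watch the force.

>>> apply_moves([
  {"x": 0, "y": 0, "z": -2.5, "spin": 0},
  {"x": 0, "y": 0, "z": -2, "spin": 0},
])

```text
time_s: 17.1
position: [0.5145, -0.3858, 0.0847]
tcp_rot: [[-0.162, -0.019, -0.987], [0.987, 0.001, -0.162], [0.004, -1.0, 0.018]]
force: [0.3, 0.2, -2.8]
opening: 0.274
```

>>> apply_moves([
  {"x": 0, "y": 0, "z": -1.5, "spin": 0},
])

```text
time_s: 17.2
position: [0.5146, -0.3859, 0.0832]
tcp_rot: [[-0.162, -0.018, -0.987], [0.987, 0.0, -0.162], [0.003, -1.0, 0.018]]
force: [0.2, -0.5, -0.7]
opening: 0.277
```

>>> apply_moves([
  {"x": 0, "y": 0, "z": -1.5, "spin": 0},
])

```text
time_s: 17.3
position: [0.5143, -0.3861, 0.0823]
tcp_rot: [[-0.163, -0.019, -0.986], [0.987, 0.0, -0.163], [0.003, -1.0, 0.019]]
force: [-4.5, 0.8, 6.4]
opening: 0.278
```

>>> apply_moves([
  {"x": 0, "y": 0, "z": -1.2, "spin": 0},
])

```text
time_s: 17.4
position: [0.514, -0.3862, 0.082]
tcp_rot: [[-0.163, -0.019, -0.987], [0.987, 0.0, -0.163], [0.003, -1.0, 0.019]]
force: [-2.6, 1.9, 4.3]
opening: 0.273
```

```bash
python3 st.py s u
```

```text
17.55 local [15.  -0.2 43.1] dyaw 0.16 [ 0.514  -0.3862  0.0819] tilt [-1.920e-02 -1.000e-04 -9.998e-01] [-3.8  1.3  4.3] 24.0
```

>>> apply_moves([
  {"x": 0, "y": 0, "z": -2.5, "spin": 0},
])

```text
time_s: 17.65
position: [0.5139, -0.3865, 0.0802]
tcp_rot: [[-0.163, -0.019, -0.986], [0.987, -0.001, -0.163], [0.002, -1.0, 0.019]]
force: [-2.8, 0.6, 4.5]
opening: 0.275
```

>>> apply_moves([
  {"x": 0, "y": 0, "z": -2.5, "spin": 0},
])

```text
time_s: 17.75
position: [0.5137, -0.3868, 0.0786]
tcp_rot: [[-0.163, -0.019, -0.986], [0.987, -0.002, -0.163], [0.002, -1.0, 0.019]]
force: [-5.4, 4.2, 14.6]
opening: 0.272
```

>>> apply_moves([
  {"x": 0, "y": 0, "z": 0, "spin": 0},
], grip=60)

```text
time_s: 17.85
position: [0.5144, -0.3872, 0.0788]
tcp_rot: [[-0.163, -0.017, -0.987], [0.987, -0.003, -0.163], [0.0, -1.0, 0.018]]
force: [-0.1, 0.3, -0.6]
opening: 0.303
```

```bash
python3 st.py s v;python3 st.py s v;python3 st.py s v; python3 -c "
from h import *
a=cv2.imread('pics/v1.png');b=cv2.imread('pics/v2.png')[240:350,310:420]
cv2.imwrite('pics/vc.png',cv2.resize(b,None,fx=5,fy=5,interpolation=2))"
```

```text
18.0 local [15.3 -1.  39.5] dyaw 0.18 [ 0.5144 -0.387   0.0783] tilt [-0.018  -0.0022 -0.9998] [0.2 0.2 0.5] 36.5
18.15 local [14.9 -0.7 39.4] dyaw 0.19 [ 0.514  -0.3867  0.0782] tilt [-0.019  -0.0015 -0.9998] [-0.7  0.5 -0.6] 47.5
18.3 local [14.8 -0.7 39.6] dyaw 0.19 [ 0.5138 -0.3867  0.0784] tilt [-0.0192 -0.0015 -0.9998] [-0.6 -0.8 -0.5] 57.2
```

View pics/vc.png

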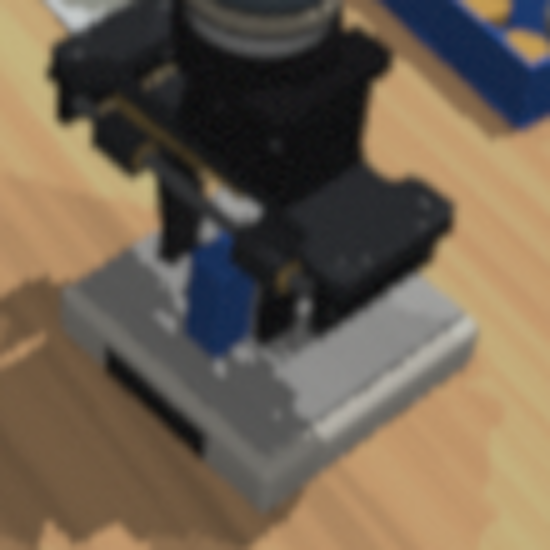

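View pics/v1.png

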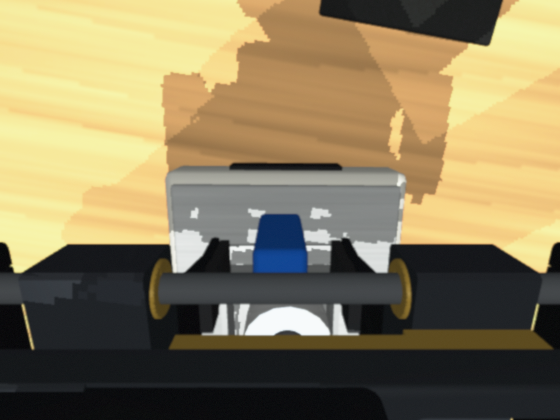

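>>> apply_moves([
  {"x": 0, "y": 0, "z": 8, "spin": 0},
  {"x": 0, "y": 0, "z": 15, "spin": 0},
  {"x": 0, "y": 0, "z": 25, "spin": 0},
  {"x": 0, "y": 0, "z": 30, "spin": 0},
  {"x": -5, "y": 0, "z": 40, "spin": 0},
  {"x": -15, "y": 20, "z": 40, "spin": 0},
  {"x": -15, "y": 40, "z": 20, "spin": 0},
  {"x": -10, "y": 45, "z": 0, "spin": 0},
  {"x": -5, "y": 45, "z": 0, "spin": 0},
  {"x": 0, "y": 45, "z": 0, "spin": 0},
  {"x": 0, "y": 25, "z": 0, "spin": 0},
  {"x": 0, "y": 10, "z": 0, "spin": 0},
])

```text
time_s: 19.5
position: [0.4618, -0.1529, 0.2779]
tcp_rot: [[-0.158, -0.001, -0.988], [0.987, -0.015, -0.158], [-0.015, -1.0, 0.003]]
force: [-0.3, 0.4, -0.3]
opening: 0.687
```

```bash
python3 st.py s x; python3 -c "
from h import *
a=cv2.imread('pics/x0.png')[130:250,380:500];b=cv2.imread('pics/x2.png')[230:350,310:430]
cv2.imwrite('pics/xc.png',cv2.resize(np.hstack([a,b]),None,fx=3.3,fy=3.3,interpolation=2))"
```

```text
19.65 local [  1.3 235.2 238.5] dyaw -0.2 [ 0.4628 -0.1557  0.2773] tilt [-7.000e-04 -1.680e-02 -9.999e-01] [0.5 0.1 0.2] 59.9
```

View pics/xc.png

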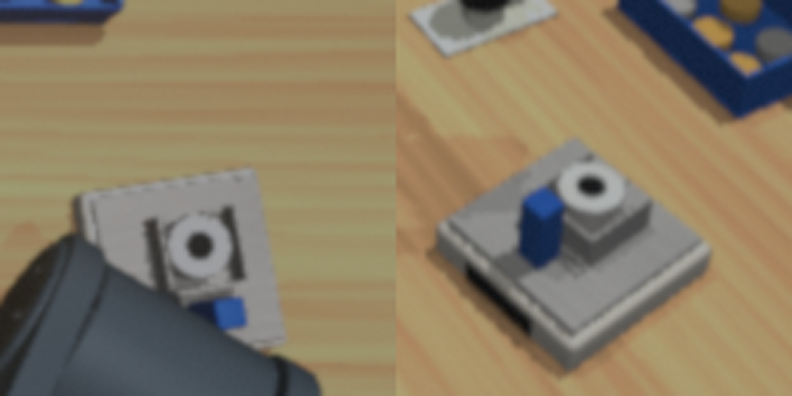

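View pics/x0.png

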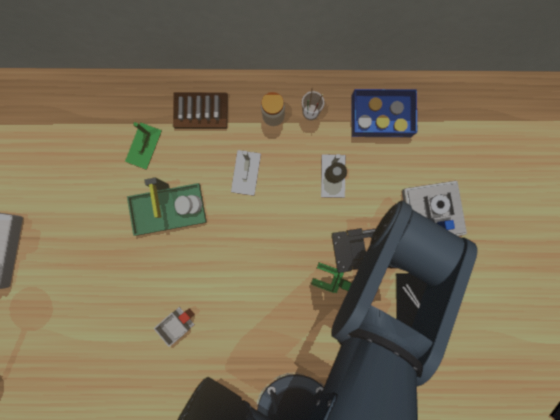

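```bash
python3 -c "
from h import *
im=imaging.capture('side')
crop(im,335,260,80,75,9,'pics/y.png')"
```

```text
(no output)
```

View pics/y.png

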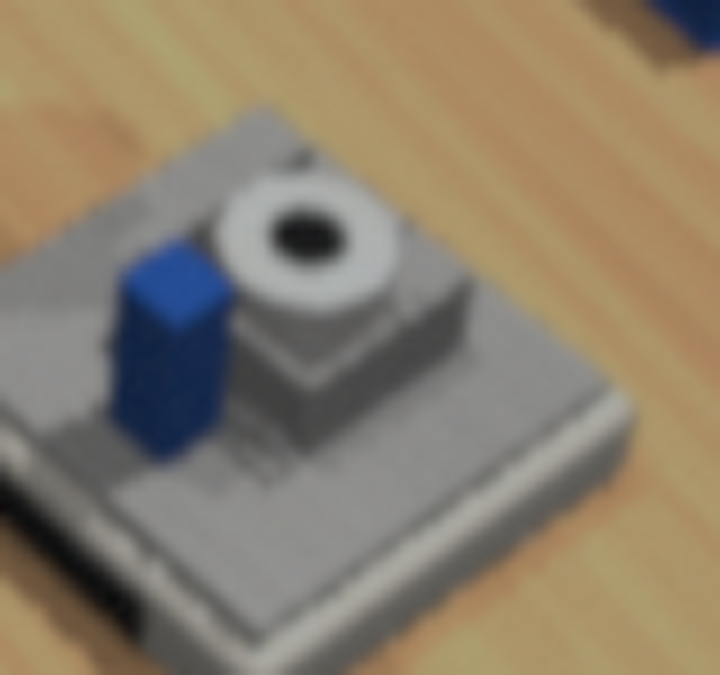

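```bash
python3 - <<'E'
from h import *
S=imaging.camera_params("side");T=imaging.camera_params("top")
im=cv2.imread("pics/x0.png"); crop(im[:,:,::-1],410,180,60,60,10,"pics/z.png")
t=np.radians(9.4);R=np.array([[np.cos(t),-np.sin(t),0],[np.sin(t),np.cos(t),0],[0,0,1]])
c=np.array([.5617,-.379,.04])
for L in [(0,0,.033),(0,0,.048),(-.032,-.032,.03),(.032,-.032,.03),(-.052,0,.06)]:
    X=c+R@np.array(L); print(L,((proj(S,X)[0]-[335,260])*9).round(),((proj(T,X)[0]-[410,180])*10).round())
E
```

```text
(0, 0, 0.033) [298. 253.] [312. 246.]
(0, 0, 0.048) [302. 215.] [335. 241.]
(-0.032, -0.032, 0.03) [299. 389.] [449. 348.]
(0.032, -0.032, 0.03) [465. 273.] [405. 108.]
(-0.052, 0, 0.06) [166. 277.] [391. 439.]
```

View pics/z.png

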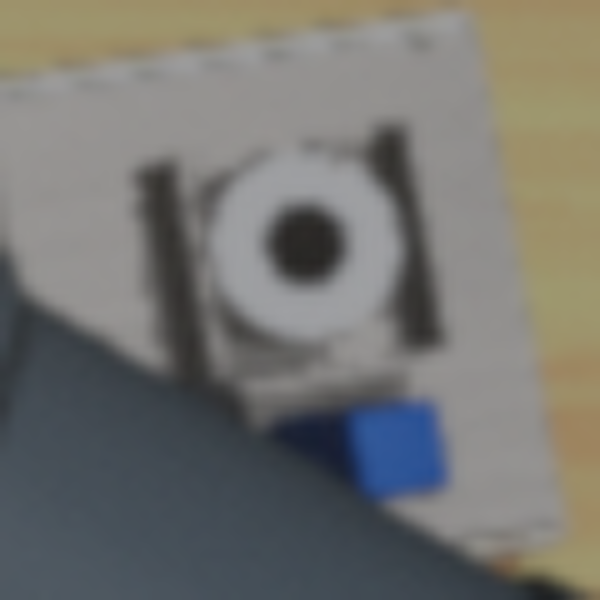

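```bash
python3 -c "
from h import *
print(job.hand_in())"
```

```text
the job is handed in; nothing more can be done
None
```

I lifted the four silver rings off the cradle with the blue-handled scoop. I then dragged the scoop under the yellow bar, which pushed off two rings, and set it down with the other two on the scale's pan. I let go, backed the arm well clear and handed the job in at about 20 s of the 72 s allowed.

**Last checks:**
- **Dropped rings:** the top view shows two rings lying in the green tray, and the cradle is empty.
- **Scoop on the scale:** it stands free near the middle of the steel pan. The ring top appears where the calibration puts a two-ring load, in both the side and top views. I did not see the lower ring on its own.
- **Force on the wrist:** the highest reading I saw was about 15 N, while pressing the scoop flat.

**What was off:**
- **Tool tilt:** the moves could not correct it and it drifted, so the scoop reached the scale about 3° nose-down. I pressed it level before opening the gripper. It looks flat in the side view, but I did not measure that separately.
- **Camera agreement:** the cameras disagreed on positions by up to 5 mm, mostly along x, which the clearances here allowed for.

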